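# Mesh the change gears and fit the guard

### The job

Take the yellow guard plate off the blue gear unit and lay it on the desk clear of the unit. Then lift each gear that hangs on the rack out of its fork and fit it to the unit: arbor in any free bushing, turned until its teeth mesh with the fixed centre pinion, and pushed fully home. When all of them are in, put the guard back so that its hole drops over the centre pin and its handle end lies flat on the rest. Leave the sticky notes and the binder clip where they are.

Things in the scene. Friction and masses are not known exactly. Their poses are not given: they have to be found in the camera images.
- gear_0_grip (a point): centre of the black square grip (24x24 mm, 42 mm tall) on a brass gear's arbor; None if that gear is absent. z up, grip faces across x and y. Below the grip: neck 10 mm diameter, 20 mm long; gear 14 mm thick, tip diameter 59 mm, underside 55 mm below this point; arbor 10 mm diameter, 18 mm long with tapered tip, its end 73 mm below this point. 0.22 kg
- gear_1_grip (a point): grip centre of a second gear like gear_0 (None if absent). Teeth of every gear: 12, one centred on this point's own +x axis, the rest every 30 degrees; pitch radius 26 mm, teeth 4.6 mm thick there, so about 1 mm of play each way in mesh. A hanging gear can turn and slide a little in its fork
- gear_2_grip (a point): grip centre of a third gear like gear_0 (None if absent); teeth as gear_1
- bush_0 (a point): mouth centre of a brass bushing of the blue gear unit (22 mm outside, bore 12.4 mm), 28 mm above the desk. Its axis is 52 mm from the pinion's, on the side opposite the rest. A gear that is home rests with its underside on the bushing, grip centre 55 mm above this point; an unmeshed gear stops 10 mm higher on top of the pinion's teeth, its arbor already 8 mm in the bore
- bush_1 (a point): mouth centre of a second bushing, like bush_0 but 100 degrees round the pinion's axis from it, anticlockwise seen from above
- bush_2 (a point): mouth centre of a third bushing, like bush_0 but 100 degrees clockwise from it
- fork_0 (a point): hanging place of a fork on the grey rack: midway between two level steel rods (5 mm thick, gap 12.6 mm), at their tops, 150 mm above the desk. +x points along the rods to the back panel, 42 mm away; 17 to 22 mm to -x, the open side, the rods end in lips turned up 8 mm. Hanging, a grip's underside rests on the rods (its centre 21 mm above): lift it 9 to 14 mm, draw it out 65 mm along -x, then up
- fork_1 (a point): hanging place of the next fork, like fork_0, 75 mm to +y of it
- fork_2 (a point): hanging place of the third fork, like fork_0, 75 mm to +y of fork_1
- pinion_top (a point): centre of the top face of the dark steel centre pinion, 43 mm above the desk, which cannot turn and stands at a new angle each start; a tooth is centred on this point's +x axis; 12 teeth, pitch radius 26 mm, tip radius 29.5 mm; toothed rim 10 mm thick, its top 5 mm below this point, its bottom level with the bushings' mouths. A pin 10 mm in diameter stands 18 mm above this point
- rest (a point): top centre of the aluminium rest block (16 mm along x, 50 mm along y) at the front of the gear unit, as high as the pinion's top face, 74 mm from the pinion's axis; its +x axis points to the pinion. The unit's blue base is 156x148x8 mm; the desk about 0.2 m to +y of this point is free (a tall tray stand begins further on, where x > 0.50 and y > -0.05)
- guard_grip (a point): centre of the black handle block (32 mm along x, 16 mm thick along y, 42 mm tall) on the yellow guard plate. The plate is 50 mm wide and 5 mm thick, its underside 26 mm below this point, reaching 79 mm to +x and 30 mm to -x of it. 0.14 kg. At the start it lies fitted on the unit, pin through its hole, tail on the rest
- guard_hole (a point): centre of the guard plate's 13 mm hole at the plate's underside; 55 mm from the handle's centre towards +x. Fitted: this point lies on the pinion's top face, the pin through the hole.
- guard_tail (a point): point on the guard plate's underside 74 mm from the hole towards the handle end; fitted, it lies on the rest.
- guard: the whole guard plate (origin at the hole's underside)
- notes_mid (a point): centre of a yellow block of sticky notes, 77x77x15 mm; leave it alone
- clip_mid (a point): a black binder clip, 32x27x32 mm; leave it alone
Things that resemble listed ones, but are neither listed nor needed, are in the scene too. What is shaped like the part that bears gear_0_grip but pink or red is not meant.

How it is judged (in metres and radians):
On the way, in this order (a step that is already met when the one before it is completed fails the run):
1. the guard plate lies on the desk, off the gear unit (horizontal distance between guard_hole and pinion_top above 0.1 m and height (world z) of guard_hole below 0.03 m and angle between guard_hole's own z axis and vertical below 0.15 rad), for 0.2 s.
2. every gear that was on the rack sits meshed and home in a bushing (((horizontal distance between gear_0_grip and bush_0 below 0.006 m and z of gear_0_grip in the frame of bush_0 between 0.052 and 0.058 m and angle between gear_0_grip's own z axis and vertical below 0.08 rad) or (horizontal distance between gear_0_grip and bush_1 below 0.006 m and z of gear_0_grip in the frame of bush_1 between 0.052 and 0.058 m and angle between gear_0_grip's own z axis and vertical below 0.08 rad) or (horizontal distance between gear_0_grip and bush_2 below 0.006 m and z of gear_0_grip in the frame of bush_2 between 0.052 and 0.058 m and angle between gear_0_grip's own z axis and vertical below 0.08 rad)) and ((horizontal distance between gear_1_grip and bush_0 below 0.006 m and z of gear_1_grip in the frame of bush_0 between 0.052 and 0.058 m and angle between gear_1_grip's own z axis and vertical below 0.08 rad) or (horizontal distance between gear_1_grip and bush_1 below 0.006 m and z of gear_1_grip in the frame of bush_1 between 0.052 and 0.058 m and angle between gear_1_grip's own z axis and vertical below 0.08 rad) or (horizontal distance between gear_1_grip and bush_2 below 0.006 m and z of gear_1_grip in the frame of bush_2 between 0.052 and 0.058 m and angle between gear_1_grip's own z axis and vertical below 0.08 rad)) and ((horizontal distance between gear_2_grip and bush_0 below 0.006 m and z of gear_2_grip in the frame of bush_0 between 0.052 and 0.058 m and angle between gear_2_grip's own z axis and vertical below 0.08 rad) or (horizontal distance between gear_2_grip and bush_1 below 0.006 m and z of gear_2_grip in the frame of bush_1 between 0.052 and 0.058 m and angle between gear_2_grip's own z axis and vertical below 0.08 rad) or (horizontal distance between gear_2_grip and bush_2 below 0.006 m and z of gear_2_grip in the frame of bush_2 between 0.052 and 0.058 m and angle between gear_2_grip's own z axis and vertical below 0.08 rad))), for 0.2 s.
At the end, for the whole second after the job is handed in: Each gear present is upright (0.08 rad) in a bushing, grip centre within 6 mm of its axis and 52 to 58 mm above its mouth; guard at rest, hole within 4 mm of the pin axis, underside within 3 mm of the pinion top, tail within 20 mm of the rest's centre and 4 mm of its top, level to 0.05 rad (all of step 2 and horizontal distance between guard_hole and pinion_top below 0.004 m and z of guard_hole in the frame of pinion_top below 0.003 m and horizontal distance between guard_tail and rest below 0.02 m and z of guard_tail in the frame of rest below 0.004 m and angle between guard_hole's own z axis and vertical below 0.05 rad and linear speed of guard below 0.02 m/s); the robot touches nothing.
It fails at once if the sticky notes are pushed more than 3 cm (distance of notes_mid from where it was at the start of the episode above 0.03 m).
It fails at once if the binder clip is pushed more than 3 cm (distance of clip_mid from where it was at the start of the episode above 0.03 m).
Of gear_0, gear_1, gear_2 only 2 to 3 are there at a start; the rules pass over those that are not, and their reading is None.
At some moment in a run one of guard may be knocked a few centimetres aside while the robot is not near it.
It also fails if it takes over 210 s, if anything falls off the work surface, if the arm or the gripper's body presses on something with over 40 N, if the wrist force passes 120 N, or if a joint passes its speed limit or range.

### The arm

A 6-joint arm with a two-finger parallel gripper is mounted at the origin on a cart in front of the work surface, level with it; the furniture and walls round the work are solid. World frame = base frame: x ahead of the robot, y to its left, z up, the work surface at z = 0. Lengths are in mm, angles in rad, forces in N, time in s.
With the tool pointing down it reaches from about 350 to 775 mm from the base axis. Payload 7.3 kg.
Tool frame: the origin (TCP) lies midway between the tips of the shut fingers; the grasp point (between the pads) lies 19 mm behind it; z points along the fingers, y is the line along which they close (so a half turn about z gives the same grasp; the last joint's range is limited). The gripper opens to 92 mm and grips with 3 to 60 N. Pads are 19 mm wide; open, the fingers measure 130 mm over their backs; the gripper's body (75 mm by 190 mm) begins 47 mm behind the grasp point.
Start: joints at [1.057, 0.342, 1.524, -0, 1.275, -0.146], TCP at [188.758, 489.914, 226.741] pointing down, gripper open.
Joint ranges: [-2.53, 2.53], [-0.77, 2.02], [0.04, 2.7], [-1, 4.14], [0.28, 2.66], [-3.11, 3.11]. Speed limits (rad/s): [2.57, 2.57, 3.14, 3.14, 3.14, 3.14].

### API

Orientations are given as [roll, pitch, yaw] about the fixed x, y, z axes, in that order (R = Rz(yaw) Ry(pitch) Rx(roll)).
In Python, from plant import readout, vision, order, models gives the robot as it stands. The module is installed in compiled form; this text tells all that it offers.
- The arm moves only by the tool step_arm, never from a script. Its argument "series" is text: rows parted by semicolons, each of 7 numbers parted by spaces: the gripper's target within -1 to 1 (shut at 1, half-way at 0, fully open at -1), then the shift along the tool's x, y, z each as a share of 80 mm, from -1 to 1, then the turn, a rotation vector about the tool's x, y, z each as a share of 2 pi rad, from -1 to 1. In form: jaw x y z ax ay az; .... A call has 1 to 20 rows; each row is the pose to reach, as a shift and turn from the pose commanded when the call began, along the tool's axes at that moment, turning the shorter way round; what a row does not reach only later rows make up. A row lasts 1/10 s, in which the tool goes at most 50 mm and 8.59 degrees, less where a joint would pass 70% of its speed; a pose out of reach is approached as far as the arm can. A call with a number of a shift or a turn outside -1 to 1 is refused whole. A call with a gripper value outside its range is refused whole. The fingers move at their own pace and stop on an object; the grip force is fixed at half the most. Time passes only in rows, so rows that repeat a pose let the fingers close. It gives the time, the measured TCP pose, the force, the opening and the grip force at its end, in the units of the state.
- readout.get_obs(): the state, without advancing time (a new reading comes with each control period).
- vision.capture(name): name is "scene" or "top" or "wrist"; returns a dict with "frame" (420x560x3 uint8, red, green, blue), "depth" (420x560 float32, mm along the optical axis (not along the pixel's ray), 0 where there is no reading), "fovy" (degrees; the focal length in pixels is half the picture's height over the tangent of half this angle, whatever the lens; pixels are square), "cx", "cy" (the principal point, pixels), "k1" (the pictures are not rectified: a ray, as slopes to the right and down, at radius r is drawn at 1 + k1 r^2 times it, then the intrinsics apply), "rvec" (rotation vector, rad) and "tvec" (3), from world to camera coordinates, as OpenCV has them; the wrist camera has in their place "mount" (4x4, takes a point from camera to tool coordinates, whose origin is the TCP and whose axes are the flange's). Camera axes: x right, y down, z forward; pixel columns grow to the right and rows downward; lengths in mm; the calibration is good to about 2 mm. A picture is of the moment at which its call begins: read the wrist's pose just before it.
- order.close_job(): hands the job in; it is judged then, once.
Trained networks look in a picture, given as the dict that the camera call returned (one of the last four; its "shot" number tells which), for a name from the list of things; names that differ only in an ending like _2 or _b are one class to them, and where a whole thing is asked for, a point or a joint stands for the part that bears it (a point fixed in the world has none). Each returns a list of dicts, best first, with "p" (0 to 1); they miss things now and then, are a little off and sometimes report something else, mostly with a low value. They report only what shows in the picture. A call takes as long as a camera call. They do not tell look-alikes from the thing itself.
- models.look_for(picture, thing): "position" ([column, row] in pixels, amid what is visible of it).
- models.pinpoint(picture, thing): "position" ([column, row] in pixels: a listed point, or the origin of a listed thing).
The state is a dict: "time": time; "joint_positions": joint angles; "dq": joint speeds; "tau": joint torques, N m; "tool_pos": TCP position; "tcp_rot": TCP orientation; "contact_force": force on the tool from outside, world axes, zero at the start; "moment": the same for the moment, N m; "grip_width": finger opening in mm; "finger_force": force on a finger pad.
Only numpy, scipy, OpenCV 4.12 (cv2) and the standard library are available. Lean on these libraries where they do the work, as an engineer would, in place of code of your own. Each camera call takes 0.05 s, during which the arm holds its last target. There are 200 camera calls.

## Working session

There is one attempt and no reset: what is moved stays moved. The work goes in short steps, Python scripts to look and compute and a tool call to move; the robot and the scene stay as the last step left them, time stands still between calls to the robot, and variables do not carry over. Pictures are saved under pics/ and viewed, at most 14 in all, crops included, and the job is handed in when it is done.

Besides the shell and the picture viewer there is one more tool, called after "Call:" as name(argument=value, ...) on one line, values as JSON. step_arm: Moves the arm, as the interface text tells. Shift numbers are shares of 80 mm and turn numbers shares of 2 pi rad, none past 1 either way. Its arguments: {"type":"object","properties":{"series":{"type":"string"}},"required":["series"]}

```bash
mkdir -p pics; cat > h.py <<'E'
import numpy as np, cv2
from plant import readout, vision, order, models
from scipy.spatial.transform import Rotation as R
def obs(): return readout.get_obs()
def toolT():
    o=obs(); T=np.eye(4); T[:3,:3]=R.from_euler('xyz',o['tcp_rot']).as_matrix(); T[:3,3]=o['tool_pos']; return T
def cap(n):
    T=toolT(); p=vision.capture(n)
    if n=='wrist': W=T@np.array(p['mount'])
    else:
        M=np.eye(4); M[:3,:3]=cv2.Rodrigues(np.array(p['rvec'],float))[0]; M[:3,3]=np.ravel(p['tvec']); W=np.linalg.inv(M)
    p['W']=W; p['f']=p['frame'].shape[0]/2/np.tan(np.radians(p['fovy'])/2); return p
def ray(p,uv):
    K=np.array([[p['f'],0,p['cx']],[0,p['f'],p['cy']],[0,0,1]])
    q=cv2.undistortPoints(np.array([[uv]],float),K,np.array([p['k1'],0,0,0.]))[0,0]
    return np.array([q[0],q[1],1.])
def atz(p,uv,z):
    d=p['W'][:3,:3]@ray(p,uv); c=p['W'][:3,3]; return c+d*(z-c[2])/d[2]
def atd(p,uv):
    u,v=int(round(uv[0])),int(round(uv[1])); w=p['depth'][max(0,v-1):v+2,max(0,u-1):u+2]; w=w[w>0]
    if not len(w): return None
    return p['W'][:3,:3]@(ray(p,uv)*np.median(w))+p['W'][:3,3]
def proj(p,X):
    c=p['W'][:3,:3].T@(np.asarray(X,float)-p['W'][:3,3]); x,y=c[0]/c[2],c[1]/c[2]; s=1+p['k1']*(x*x+y*y)
    return np.array([p['cx']+p['f']*x*s,p['cy']+p['f']*y*s])
def save(p,n,img=None): cv2.imwrite('pics/'+n+'.png',cv2.cvtColor(p['frame'] if img is None else img,cv2.COLOR_RGB2BGR))
def cloud(p):
    h,w=p['depth'].shape; u,v=np.meshgrid(np.arange(w),np.arange(h))
    K=np.array([[p['f'],0,p['cx']],[0,p['f'],p['cy']],[0,0,1]])
    q=cv2.undistortPoints(np.stack([u,v],-1).reshape(-1,1,2).astype(float),K,np.array([p['k1'],0,0,0.]))[:,0]
    P=np.c_[q,np.ones(len(q))]*p['depth'].reshape(-1,1)
    return (P@p['W'][:3,:3].T+p['W'][:3,3]).reshape(h,w,3)
E
python3 - <<'E'
from h import *
np.set_printoptions(precision=1,suppress=True)
for n in ['top','scene']:
    p=cap(n); save(p,n+'0'); print(n,p['W'][:3,3],p['f'])
    for t,z in [('gear_0_grip',171),('bush_0',28),('fork_0',150),('pinion_top',43),('rest',43),('guard_grip',69),('guard_hole',43),('guard_tail',43),('notes_mid',8),('clip_mid',16)]:
        for r in models.pinpoint(p,t)[:4]: print(t,round(r['p'],2),np.array(r['position']),atz(p,r['position'],z),atd(p,r['position']))
print(obs())
E
```

```text
top [ 336.4 -151.4 1454.6] 527.455286832687
gear_0_grip 0.89 [322.3 158.5] [ 605.5 -248.1  171. ] [ 601.3 -246.6  190.9]
gear_0_grip 0.78 [228.7 233.4] [413.7 -23.7 171. ] [418.4 -15.9  93.1]
gear_0_grip 0.75 [419.5 205.5] [ 494.9 -487.9  171. ] [ 504.4 -508.    94.4]
gear_0_grip 0.35 [154. 239.] [395.1 157.2 171. ] [402.6 196.3   8.3]
bush_0 0.86 [333.3 225.3] [ 452.1 -292.    28. ] [ 452.5 -292.5   23.6]
bush_0 0.77 [356.  210.4] [ 494.4 -353.1   28. ] [ 494.8 -353.5   24.7]
bush_0 0.76 [371.5 237.1] [ 423.  -395.7   28. ] [ 424.1 -398.7   10.3]
bush_0 0.7 [405.  159.8] [ 638. -486.   28.] [ 641.7 -490.1   10.4]
fork_0 0.64 [296.6 159.7] [ 605.  -185.1  150. ] [ 597.9 -184.2  184.9]
fork_0 0.59 [320.1 165.2] [ 592.6 -244.5  150. ] [ 589.4 -243.3  166.6]
fork_0 0.55 [260.2 158.3] [606.1 -93.5 150. ] [600.  -94.8 179.3]
pinion_top 0.56 [351.8 232.5] [ 432.9 -340.4   43. ] [ 432.8 -340.    45.9]
rest 0.78 [347.4 257.1] [ 367.1 -329.4   43. ] [ 366.9 -328.7   48.5]
guard_grip 0.63 [345.7 248. ] [ 390.1 -321.4   69. ] [ 390.2 -321.6   67.2]
guard_grip 0.15 [354.1 229.7] [ 438.7 -342.8  
[... 1741 characters left out ...]
 ] [381.2 199.   15.4]
notes_mid 0.64 [423.7 264.7] [ 650.1 -492.6    8. ] [ 642.7 -493.1   14.8]
clip_mid 0.67 [319.3 306.1] [ 397.8 -315.    16. ] [ 370.9 -324.4   49.6]
clip_mid 0.5 [341.7 285.2] [ 481.1 -336.4   16. ] [ 443.7 -346.9   57.6]
clip_mid 0.42 [141.1 238.8] [385.2 187.8  16. ] [389.4 192.5  10.6]
{'time': 1.1, 'joint_positions': array([ 1.1,  0.3,  1.5,  0. ,  1.3, -0.1]), 'dq': array([ 0.,  0.,  0.,  0., -0., -0.]), 'tau': array([  0. , -43.1, -24.4,   0.1,   0. ,   0. ]), 'tool_pos': array([188.8, 489.9, 226.8]), 'tcp_rot': array([ 3.1, -0. ,  2.8]), 'contact_force': array([0.1, 0.8, 0.5]), 'moment': array([ 0., -0.,  0.]), 'finger_force': 0.0, 'grip_width': 91.927733654788}
```

View images.

```bash
python3 - <<'E'
import cv2
a=cv2.imread('pics/top0.png')[110:290,130:460]; b=cv2.imread('pics/scene0.png')[160:380,110:510]
cv2.imwrite('pics/a.png',cv2.resize(a,None,fx=2.4,fy=2.4,interpolation=cv2.INTER_CUBIC)); cv2.imwrite('pics/b.png',cv2.resize(b,None,fx=2,fy=2,interpolation=cv2.INTER_CUBIC))
E
```

```text
(no output)
```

View pics/a.png

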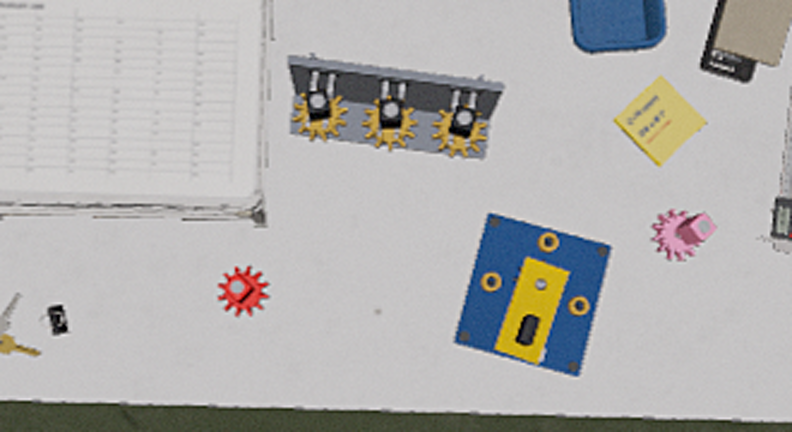

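View pics/b.png

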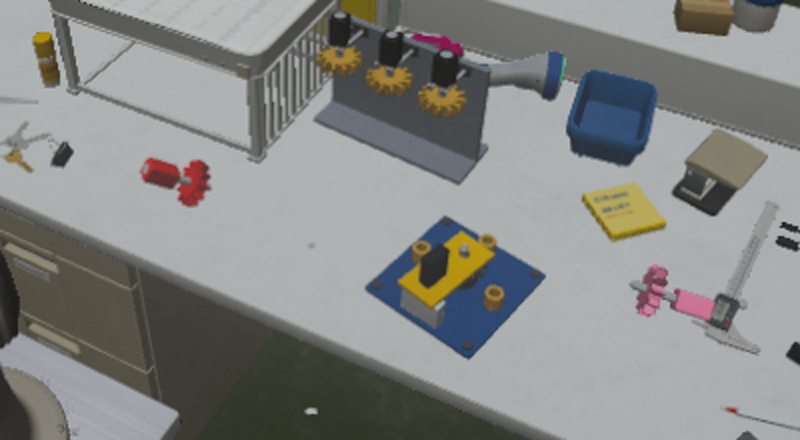

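```bash
cat >> h.py <<'E'
def go(x,y,z,yaw=None,pr=True):
    """shares to reach world pose from current measured pose (tool down)"""
    T=toolT(); d=T[:3,:3].T@(np.array([x,y,z])-T[:3,3])/80
    a=0
    if yaw is not None:
        Rt=R.from_euler('xyz',[np.pi,0,yaw]).as_matrix(); a=R.from_matrix(T[:3,:3].T@Rt).as_rotvec()/(2*np.pi)
    print('shift',np.round(d,4),'turn',np.round(a,4))
E
python3 - <<'E'
from h import *
np.set_printoptions(precision=4,suppress=True)
o=obs(); print(o['tcp_rot'],o['joint_positions'],o['time'])
p=cap('wrist'); print(p['mount'],p['f'],p['k1'])
go(400,150,227); go(400,-330,300)
E
```

```text
[ 3.1415 -0.      2.7738] [ 1.057   0.342   1.5241  0.      1.2754 -0.146 ] 1.1
[[  -0.0005   -0.9605   -0.2782   74.0982]
 [   1.       -0.0005   -0.       -0.4802]
 [  -0.0001   -0.2782    0.9605 -157.8403]
 [   0.        0.        0.        1.    ]] 320.9864415558246 -0.059399767710464985
shift [-3.9917 -3.0153 -0.0035] turn 0
shift [-6.1493 -8.6138 -0.9168] turn 0
```

Call:
step_arm(series="-1 -1 -0.75 -0.2 0 0 0;-1 -1 -0.75 -0.2 0 0 0;-1 -1 -0.75 -0.2 0 0 0")

```text
time: 1.45
tool_pos: [244.2, 402.0, 243.7]
tcp_rot: [3.141, 0.002, 2.77]
contact_force: [-0.1, 0.5, 0.0]
grip_width: 92.0
finger_force: 0.0
```

Call:
step_arm(series="-1 -1 -0.75 -0.2 0 0 0;-1 -1 -0.75 -0.2 0 0 0;-1 -1 -0.75 -0.2 0 0 0")

```text
time: 1.75
tool_pos: [297.6, 317.4, 259.7]
tcp_rot: [3.141, 0.002, 2.769]
contact_force: [-0.9, 0.0, 0.5]
grip_width: 91.5
finger_force: 0.0
```

Call:
step_arm(series="-1 -1 -0.75 -0.2 0 0 0;-1 -1 -0.75 -0.2 0 0 0;-1 -1 -0.75 -0.2 0 0 0")

```text
time: 2.05
tool_pos: [350.7, 232.8, 275.6]
tcp_rot: [3.141, 0.003, 2.768]
contact_force: [0.0, 0.0, 0.1]
grip_width: 91.9
finger_force: 0.0
```

Call:
step_arm(series="-1 -0.8 -0.75 -0.2 0 0 0;-1 -0.8 -0.75 -0.2 0 0 0;-1 -0.8 -0.75 -0.2 0 0 0")

```text
time: 2.35
tool_pos: [387.9, 154.9, 291.3]
tcp_rot: [3.141, 0.002, 2.77]
contact_force: [0.0, 0.5, 0.4]
grip_width: 91.8
finger_force: 0.0
```

Call:
step_arm(series="-1 -0.36 -0.94 0 0 0 0;-1 -0.36 -0.94 0 0 0 0;-1 -0.36 -0.94 0 0 0 0")

```text
time: 2.65
tool_pos: [385.7, 75.2, 290.5]
tcp_rot: [-3.141, -0.0, 2.771]
contact_force: [-0.7, 0.9, 0.9]
grip_width: 92.0
finger_force: 0.0
```

Call:
step_arm(series="-1 -0.36 -0.94 0 0 0 0;-1 -0.36 -0.94 0 0 0 0;-1 -0.36 -0.94 0 0 0 0")

```text
time: 2.95
tool_pos: [386.1, -5.1, 290.5]
tcp_rot: [3.142, -0.0, 2.772]
contact_force: [0.3, -0.0, 0.6]
grip_width: 91.9
finger_force: 0.0
```

Call:
step_arm(series="-1 -0.36 -0.94 0 0 0 0;-1 -0.36 -0.94 0 0 0 0;-1 -0.36 -0.94 0 0 0 0")

```text
time: 3.25
tool_pos: [386.3, -85.5, 290.4]
tcp_rot: [3.141, -0.0, 2.772]
contact_force: [-0.2, 0.3, -0.1]
grip_width: 91.5
finger_force: 0.0
```

Call:
step_arm(series="-1 -0.36 -0.94 0 0 0 0;-1 -0.36 -0.94 0 0 0 0;-1 -0.36 -0.94 0 0 0 0")

```text
time: 3.55
tool_pos: [386.4, -166.0, 290.3]
tcp_rot: [3.141, -0.0, 2.772]
contact_force: [1.0, 0.3, 0.1]
grip_width: 91.5
finger_force: 0.0
```

Call:
step_arm(series="-1 -0.36 -0.94 0 0 0 0;-1 -0.36 -0.94 0 0 0 0;-1 -0.36 -0.94 0 0 0 0")

```text
time: 3.85
tool_pos: [386.4, -246.4, 290.1]
tcp_rot: [3.141, -0.0, 2.772]
contact_force: [0.4, 0.3, -0.1]
grip_width: 91.9
finger_force: 0.0
```

Call:
step_arm(series="-1 -0.36 -0.94 0 0 0 0;-1 -0.36 -0.94 0 0 0 0;-1 -0.36 -0.94 0 0 0 0;-1 -0.36 -0.94 0 0 0 0")

```text
time: 4.25
tool_pos: [386.0, -324.3, 290.3]
tcp_rot: [3.14, -0.001, 2.774]
contact_force: [-0.1, -0.3, 0.6]
grip_width: 91.7
finger_force: 0.0
```

```bash
python3 - <<'E'
from h import *
np.set_printoptions(precision=1,suppress=True)
p=cap('wrist'); save(p,'w1'); C=cloud(p); np.save('w1.npy',C)
for t,z in [('bush_0',28),('rest',43),('guard_grip',69),('guard_hole',43),('guard_tail',43)]:
    for r in models.pinpoint(p,t)[:4]: print(t,round(r['p'],2),np.array(r['position']),atz(p,r['position'],z),atd(p,r['position']))
f=p['frame'].astype(int); X,Y,Z=C[...,0],C[...,1],C[...,2]
m=(p['depth']>0)&(f[...,0]>150)&(f[...,2]<90)&(abs(Z-48)<6)
pts=C[m][:,:2].astype(np.float32); print('yellow',m.sum(),Z[m].mean(),cv2.minAreaRect(pts))
h=(p['depth']>0)&(Z>78)&(Z<100)&(abs(X-390)<60)&(abs(Y+330)<60); print('handle',h.sum(),np.median(Z[h]),cv2.minAreaRect(C[h][:,:2].astype(np.float32)))
E
```

```text
bush_0 0.98 [288.5 256.4] [ 501.1 -361.4   28. ] [ 502.7 -361.9   24.2]
bush_0 0.7 [318.6 211.4] [ 453.2 -299.    28. ] [ 455.1 -299.    22.1]
bush_0 0.56 [245.7 216.8] [ 424.4 -395.2   28. ] [ 429.3 -399.5    9. ]
rest 0.83 [278.2 167.7] [ 375.1 -327.7   43. ] [ 374.3 -327.3   48.3]
rest 0.45 [247.6 349.1] [ 617.1 -472.6   43. ] [ 359.9 -323.5  389.9]
rest 0.24 [244.9 214.8] [ 417.6 -391.6   43. ] [ 426.3 -399.6    8.2]
guard_grip 0.87 [279.6 186.3] [ 393.  -332.4   69. ] [ 388.9 -330.6   89.2]
guard_hole 0.72 [280.9 221.3] [ 443.2 -350.4   43. ] [ 441.5 -349.7   48.4]
guard_tail 0.87 [280.1 169.2] [ 377.7 -326.1   43. ] [ 376.9 -325.7   48.3]
yellow 2675 47.76619431041609 ((423.0690002441406, -171.0291290283203), (413.817138671875, 116.31883239746094), 88.21235656738281)
handle 386 89.33230795418717 ((393.21026611328125, -331.8427429199219), (15.91157054901123, 31.409414291381836), 72.88717651367188)
```

View pics/w1.png

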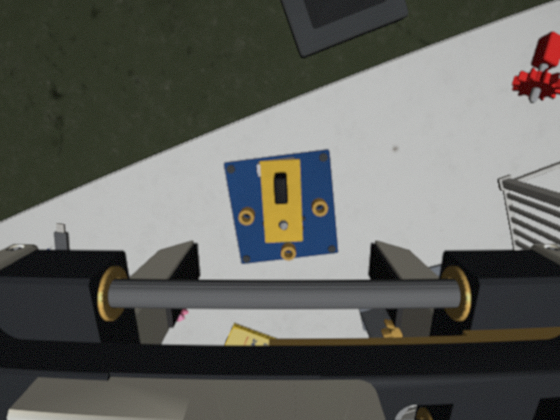

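```bash
python3 -c "
from h import *
go(393.2,-331.8,210,2.843)"
```

```text
shift [-0.1182 -0.0405  1.0128] turn [ 0.      0.0001 -0.0108]
```

Call:
step_arm(series="-1 -0.118 -0.04 1 0 0 -0.0108;-1 -0.118 -0.04 1 0 0 -0.0108;-1 -0.118 -0.04 1 0 0 -0.0108;-1 -0.118 -0.04 1 0 0 -0.0108")

```text
time: 4.95
tool_pos: [393.0, -332.8, 211.5]
tcp_rot: [3.141, 0.0, 2.842]
contact_force: [0.7, 0.0, 0.5]
grip_width: 92.0
finger_force: 0.0
```

Call:
step_arm(series="-0.4 0 0 1 0 0 0;-0.4 0 0 1 0 0 0;-0.4 0 0 1 0 0 0;-0.4 0 0 1 0 0 0")

```text
time: 5.35
tool_pos: [393.7, -333.8, 132.9]
tcp_rot: [-3.14, 0.003, 2.842]
contact_force: [0.2, 0.1, 1.2]
grip_width: 66.4
finger_force: 0.0
```

```bash
python3 - <<'E'
from h import *
np.set_printoptions(precision=1,suppress=True)
p=cap('wrist'); save(p,'w2'); C=cloud(p); Z=C[...,2];X=C[...,0];Y=C[...,1]
h=(p['depth']>0)&(Z>82)&(Z<100)&(abs(X-390)<40)&(abs(Y+330)<40); print('handle',h.sum(),np.median(Z[h]),cv2.minAreaRect(C[h][:,:2].astype(np.float32)))
for t,z in [('bush_0',28),('guard_grip',69),('guard_hole',43)]:
    for r in models.pinpoint(p,t)[:3]: print(t,round(r['p'],2),np.array(r['position']),atz(p,r['position'],z),atd(p,r['position']))
go(393.2,-331.8,54,2.843)
print(obs()['tool_pos'],obs()['tcp_rot'],obs()['grip_width'])
E
```

```text
handle 1079 89.52555487289328 ((393.3161926269531, -331.6710205078125), (15.694371223449707, 31.211475372314453), 72.59551239013672)
bush_0 0.97 [347.4 251.2] [ 451.6 -293.2   28. ] [ 397.7 -301.   137.4]
bush_0 0.94 [231.8 253.2] [ 423.  -392.2   28. ] [ 430.7 -398.3    7.8]
bush_0 0.93 [290.2 309.8] [ 494.3 -359.4   28. ] [ 502.3 -361.6   15.7]
guard_grip 0.83 [288.1 219.2] [ 394.  -331.3   69. ] [ 387.3 -329.5   89.7]
guard_grip 0.23 [282.4 186.1] [ 369.2 -327.9   69. ] [ 373.6 -329.4   48.2]
guard_hole 0.72 [287.  272.2] [ 447.8 -348.4   43. ] [ 441.5 -346.6   55.6]
shift [0. 0. 1.] turn [-0.  0. -0.]
[ 393.7 -333.9  132.9] [-3.1  0.   2.8] 63.97201149511958
```

Call:
step_arm(series="-0.4 0.014 0.025 0.97 0 0 0;-0.4 0.014 0.025 0.97 0 0 0;-0.4 0.014 0.025 0.97 0 0 0;1 0.014 0.025 0.97 0 0 0;1 0.014 0.025 0.97 0 0 0;1 0.014 0.025 0.97 0 0 0;1 0.014 0.025 0.97 0 0 0;1 0.014 0.025 0.97 0 0 0;1 0.014 0.025 0.97 0 0 0")

```text
time: 6.45
tool_pos: [392.4, -330.7, 53.4]
tcp_rot: [-3.141, 0.0, 2.842]
contact_force: [-0.5, -0.6, -0.4]
grip_width: 21.1
finger_force: 0.0
```

Call:
step_arm(series="1 0 0 -0.1 0 0 0;1 0 0 -0.4 0 0 0;1 0 0 -0.4 0 0 0;1 0 0 -0.4 0 0 0")

```text
time: 6.85
tool_pos: [392.5, -330.8, 85.4]
tcp_rot: [-3.141, 0.001, 2.842]
contact_force: [-0.1, -0.1, -1.2]
grip_width: 16.2
finger_force: 29.9
```

```bash
python3 - <<'E'
from h import *
np.set_printoptions(precision=4,suppress=True)
go(390,-110,86,2.843)
go(390,-110,14,2.843); o=obs(); print(o['tool_pos'],o['grip_width'])
E
```

```text
shift [ 0.8448  2.6275 -0.01  ] turn [-0.0001  0.0002 -0.0002]
shift [0.8457 2.6279 0.89  ] turn [-0.0001  0.0002 -0.0002]
[ 392.4681 -330.7821   85.374 ] 16.241194710223322
```

Call:
step_arm(series="1 0.28 0.876 0 0 0 0;1 0.28 0.876 0 0 0 0;1 0.28 0.876 0 0 0 0")

```text
time: 7.15
tool_pos: [390.3, -253.5, 84.0]
tcp_rot: [3.139, -0.004, 2.844]
contact_force: [0.7, -0.3, -0.6]
grip_width: 16.3
finger_force: 29.9
```

Call:
step_arm(series="1 0.28 0.876 0 0 0 0;1 0.28 0.876 0 0 0 0;1 0.28 0.876 0 0 0 0")

```text
time: 7.45
tool_pos: [390.1, -181.2, 84.4]
tcp_rot: [3.14, -0.003, 2.844]
contact_force: [-0.7, 0.5, -1.2]
grip_width: 16.0
finger_force: 29.9
```

Call:
step_arm(series="1 0.28 0.876 0 0 0 0;1 0.28 0.876 0 0 0 0;1 0.28 0.876 0 0 0 0;1 0.28 0.876 0 0 0 0")

```text
time: 7.85
tool_pos: [391.0, -110.8, 85.0]
tcp_rot: [-3.141, 0.001, 2.843]
contact_force: [-0.3, -0.2, -1.2]
grip_width: 15.8
finger_force: 29.9
```

```bash
python3 - <<'E'
from h import *
np.set_printoptions(precision=1,suppress=True)
p=cap('wrist'); save(p,'w3'); C=cloud(p); X,Y,Z=C[...,0],C[...,1],C[...,2]
f=p['frame'].astype(int); t=obs()['tool_pos']; print(t)
m=(p['depth']>0)&(f[...,0]>150)&(f[...,2]<90)&(abs(X-t[0])<110)&(abs(Y-t[1])<60)
print(m.sum(),np.percentile(Z[m],[5,50,95])); A=np.c_[C[m][:,:2],np.ones(m.sum())]; print(np.linalg.lstsq(A,Z[m],rcond=None)[0][:2]*1000)
E
```

```text
[ 391.  -111.2   85.1]
3708 [75.5 76.5 92.8]
[-125.2   20.5]
```

Call:
step_arm(series="1 0 0 0.5 0 0 0;1 0 0 0.75 0 0 0;1 0 0 0.85 0 0 0;1 0 0 0.87 0 0 0;1 0 0 0.88 0 0 0;1 0 0 0.88 0 0 0")

```text
time: 8.5
tool_pos: [390.9, -110.5, 15.4]
tcp_rot: [-3.141, 0.002, 2.841]
contact_force: [-0.9, -0.3, -1.5]
grip_width: 15.8
finger_force: 29.9
```

Call:
step_arm(series="-0.2 0 0 0 0 0 0;-0.2 0 0 0 0 0 0;-0.2 0 0 0 0 0 0;-0.2 0 0 0 0 0 0;-0.2 0 0 -0.1 0 0 0;-0.2 0 0 -0.5 0 0 0;-0.2 0 0 -1 0 0 0;-0.2 0 0 -1 0 0 0;-0.2 0 0 -1 0 0 0")

```text
time: 9.4
tool_pos: [390.7, -110.1, 95.8]
tcp_rot: [-3.141, 0.003, 2.842]
contact_force: [-0.0, 1.3, 0.1]
grip_width: 55.0
finger_force: 0.0
```

Call:
step_arm(series="-0.2 0 0 -1 0 0 0;-0.2 0 0 -1 0 0 0;-0.2 0 0 -1 0 0 0;-0.2 0 0 -1 0 0 0")

```text
time: 9.8
tool_pos: [389.8, -109.7, 174.1]
tcp_rot: [3.141, -0.001, 2.842]
contact_force: [-0.5, 0.1, -0.6]
grip_width: 55.0
finger_force: 0.0
```

Call:
step_arm(series="-0.2 -0.1 -0.95 -0.5 0 0 0;-0.2 -0.1 -0.95 -0.5 0 0 0;-0.2 -0.1 -0.95 -0.5 0 0 0")

```text
time: 10.1
tool_pos: [375.3, -187.9, 214.6]
tcp_rot: [-3.14, 0.001, 2.839]
contact_force: [-0.0, 1.0, 0.6]
grip_width: 54.9
finger_force: 0.0
```

Call:
step_arm(series="-0.2 -0.1 -0.95 -0.5 0 0 0;-0.2 -0.1 -0.95 -0.5 0 0 0;-0.2 -0.1 -0.95 -0.5 0 0 0;-0.2 -0.1 -0.95 -0.5 0 0 0")

```text
time: 10.5
tool_pos: [360.0, -259.1, 252.7]
tcp_rot: [3.139, -0.003, 2.84]
contact_force: [0.4, 0.8, -0.7]
grip_width: 54.8
finger_force: 0.0
```

Call:
step_arm(series="-0.2 -0.1 -0.8 0 0 0 0;-0.2 -0.1 -0.8 0 0 0 0;-0.2 -0.1 -0.8 0 0 0 0;-0.2 -0.1 -0.8 0 0 0 0")

```text
time: 10.9
tool_pos: [349.3, -321.8, 253.4]
tcp_rot: [3.139, -0.002, 2.842]
contact_force: [0.9, 0.2, -0.5]
grip_width: 54.6
finger_force: 0.0
```

```bash
python3 - <<'E'
from h import *
np.set_printoptions(precision=1,suppress=True)
p=cap('wrist'); save(p,'w4'); np.savez('w4.npz',d=p['depth'],f=p['frame'],W=p['W']); print(obs()['tool_pos'])
for t,z in [('bush_0',28),('pinion_top',43),('rest',43),('guard_hole',0),('guard_grip',26)]:
    for r in models.pinpoint(p,t)[:4]: print(t,round(r['p'],2),np.array(r['position']),atz(p,r['position'],z),atd(p,r['position']))
E
```

```text
[ 349.4 -321.7  253.8]
bush_0 0.82 [248.2 249.8] [ 425.4 -393.5   28. ] [ 430.3 -396.7   15.1]
bush_0 0.81 [329.5 247.2] [ 453.1 -292.1   28. ] [ 453.7 -292.    26.7]
bush_0 0.79 [287.1 288.4] [ 494.2 -362.    28. ] [ 321.4 -313.   335.2]
pinion_top 0.79 [287.3 261. ] [ 448.6 -347.9   43. ] [ 442.3 -346.2   56.8]
pinion_top 0.6 [284.6 201.2] [ 373.3 -328.2   43. ] [ 373.3 -328.2   43. ]
rest 0.74 [282.5 201.7] [ 373.1 -330.8   43. ] [ 373.2 -330.8   42.7]
guard_hole 0.92 [442.4 203. ] [ 449.9 -128.5    0. ] [ 449.7 -128.7    0.5]
guard_grip 0.61 [457.9 165.4] [ 397.2 -112.6   26. ] [ 392.9 -119.4   39.9]
```

View pics/w4.png

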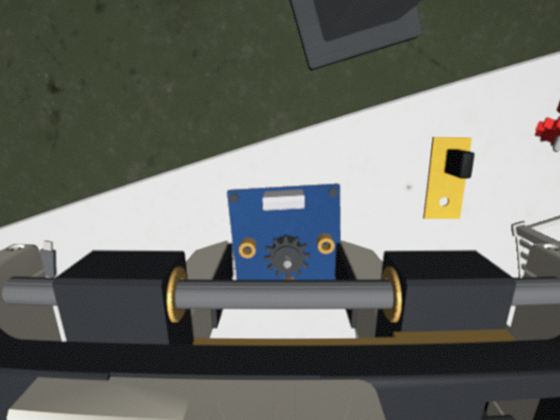

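```bash
python3 - <<'E'
from h import *
np.set_printoptions(precision=4,suppress=True)
go(425,-342,130,2.843)
E
```

```text
shift [-0.9719  0.0462  1.5602] turn [ 0.      0.     -0.0001]
```

Call:
step_arm(series="-0.2 -0.5 0.023 0.78 0 0 0;-0.2 -0.5 0.023 0.78 0 0 0;-0.2 -0.5 0.023 0.78 0 0 0;-0.2 -0.5 0.023 0.78 0 0 0")

```text
time: 11.6
tool_pos: [388.0, -333.1, 192.5]
tcp_rot: [3.141, -0.001, 2.842]
contact_force: [-0.3, -0.0, -0.6]
grip_width: 55.3
finger_force: 0.0
```

Call:
step_arm(series="-0.2 -0.47 0.023 0.78 0 0 0;-0.2 -0.47 0.023 0.78 0 0 0;-0.2 -0.47 0.023 0.78 0 0 0;-0.2 -0.47 0.023 0.78 0 0 0;-0.2 -0.47 0.023 0.78 0 0 0")

```text
time: 12.1
tool_pos: [424.6, -343.4, 132.1]
tcp_rot: [-3.14, 0.003, 2.841]
contact_force: [1.0, -0.1, -1.1]
grip_width: 55.2
finger_force: 0.0
```

```bash
python3 - <<'E'
from h import *
np.set_printoptions(precision=1,suppress=True)
p=cap('wrist'); save(p,'w5'); import pickle; pickle.dump(p,open('w5.pkl','wb')); print(obs()['tool_pos'])
for t,z in [('bush_0',28),('pinion_top',43)]:
    for r in models.pinpoint(p,t)[:4]: print(t,round(r['p'],2),np.array(r['position']),atz(p,r['position'],z),atd(p,r['position']))
# orthorectify at z=38 around pinion
def ortho(p,c,z,half,res):
    n=int(2*half/res); g=(np.arange(n)-n/2)*res
    X,Y=np.meshgrid(c[0]+g,c[1]+g); uv=np.array([proj(p,[x,y,z]) for x,y in zip(X.ravel(),Y.ravel())]).astype(np.float32).reshape(n,n,2)
    return cv2.remap(p['frame'],uv[...,0],uv[...,1],cv2.INTER_LINEAR)
im=ortho(p,(446,-348),38,75,0.5); np.save('or.npy',im)
im2=cv2.resize(im.transpose(1,0,2)[::-1,::-1][::1,::1],(600,600))
save(p,'or',im2)
E
```

```text
[ 424.6 -343.4  132. ]
bush_0 0.86 [347.7 216.7] [ 450.8 -294.8   28. ] [ 454.4 -293.9   18.3]
bush_0 0.76 [228.8 221.1] [ 424.4 -393.8   28. ] [ 429.8 -399.3    8. ]
bush_0 0.61 [290.6 281.8] [ 496.3 -359.9   28. ] [ 395.8 -333.   212. ]
pinion_top 0.62 [289.1 235.3] [ 446.6 -346.4   43. ] [ 442.3 -345.3   54.3]
```

View pics/or.png

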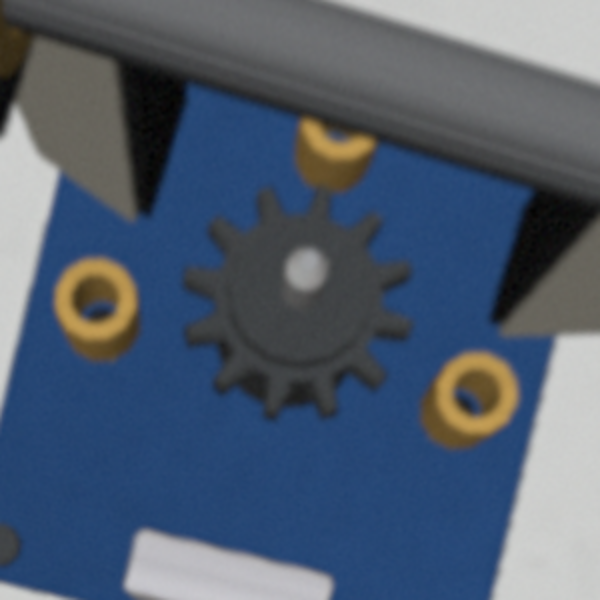

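```bash
cat >> h.py <<'E'
from scipy.optimize import minimize
def sampl(p,P):  # P Nx3 world -> rgb
    uv=np.array([proj(p,x) for x in P]).astype(np.float32); return cv2.remap(p['frame'],uv[None,:,0].copy(),uv[None,:,1].copy(),cv2.INTER_LINEAR)[0].astype(float)
def fitgear(p,c,z,metric,rr=(25.5,27,28.5)):
    """c init; maximise tooth minus gap of metric(rgb)"""
    ks=np.arange(12)*np.pi/6
    def sc(v):
        x,y,a=v; P=[];w=[]
        for r in rr:
            for k in ks:
                for d in (-.035,0,.035):
                    for o,s in ((0,1),(np.pi/12,-1)):
                        P.append([x+r*np.cos(a+k+o+d),y+r*np.sin(a+k+o+d),z]); w.append(s)
        return -np.mean(np.array(w)*metric(sampl(p,P)))
    best=min((minimize(sc,[c[0],c[1],a],method='Nelder-Mead',options=dict(initial_simplex=[[c[0],c[1],a],[c[0]+1.5,c[1],a],[c[0],c[1]+1.5,a],[c[0],c[1],a+.1]],maxiter=120,xatol=.02,fatol=.01)) for a in np.radians([0,7.5,15,22.5])),key=lambda r:r.fun)
    return best.x[:2],np.degrees(best.x[2])%30,best.fun
E
python3 - <<'E'
from h import *
import pickle; p=pickle.load(open('w5.pkl','rb'))
np.set_printoptions(precision=2,suppress=True)
blue=lambda q:-(q[:,2]-q[:,0])
print(fitgear(p,(446.5,-347.5),38,blue))
print(fitgear(p,(446.5,-347.5),38,blue,(24,25.5,27)))
# bushes: annulus brass (r 6.8..10.5) vs outside (12..14)
def bush(c):
    t=np.linspace(0,2*np.pi,48,endpoint=False)
    def sc(v):
        s=0
        for r,w in ((7.2,1),(8.5,1),(10,1),(5,-1),(12,-1),(13.5,-1)):
            q=sampl(p,np.c_[v[0]+r*np.cos(t),v[1]+r*np.sin(t),np.full(48,28.)]); s+=w*np.mean(q[:,0]-q[:,2])
        return -s
    r=minimize(sc,c,method='Nelder-Mead',options=dict(initial_simplex=[c,[c[0]+3,c[1]],[c[0],c[1]+3]])); return r.x,r.fun
for c in ([450.8,-294.8],[424.4,-393.8]): print(bush(np.array(c)))
E
```

```text
(array([ 444.53, -347.48]), np.float64(16.518001387578504), np.float64(-35.282407407407405))
(array([ 444.22, -347.23]), np.float64(16.559107188243203), np.float64(-35.148148148148145))
(array([ 449.57, -296.3 ]), np.float64(-327.4375))
(array([ 425.13, -395.23]), np.float64(-317.5416666666667))
```

```bash
python3 - <<'E'
from h import *
np.set_printoptions(precision=3,suppress=True)
p=cap('top'); C=cloud(p); X,Y,Z=C[...,0],C[...,1],C[...,2]; f=p['frame'].astype(int)
m=(p['depth']>0)&(X>540)&(X<700)&(Y<-40)&(Y>-300)
for lo,hi in((20,100),(100,140),(140,160),(160,175),(175,187),(187,215),(215,400)):
    q=m&(Z>lo)&(Z<=hi); print(lo,q.sum(), np.percentile(X[q],[2,50,98]) if q.sum() else '')
# grip tops
q=m&(Z>184)&(f.sum(-1)<170)
n,l,s,c=cv2.connectedComponentsWithStats(q.astype(np.uint8))
for i in range(1,n):
    if s[i,4]>15: print(s[i,4],np.median(C[l==i],0))
b=(p['depth']>0)&(f[...,2]-f[...,0]>60)&(Z<20)&(X<560)&(Y<-240)&(Y>-460)
print(cv2.minAreaRect(C[b][:,:2].astype(np.float32)),b.sum())
go(424,-343,210,2.843);go(386,-324,290,2.843)
E
```

```text
20 407 [637.218 649.318 661.387]
100 808 [576.751 608.213 659.412]
140 679 [570.029 646.58  670.17 ]
160 118 [552.33  640.555 687.97 ]
175 147 [544.83  603.393 690.561]
187 259 [589.898 606.699 623.66 ]
215 0 
44 [608.207 -99.403 191.039]
48 [ 596.213 -246.168  190.973]
24 [ 596.068 -177.753  190.038]
((430.5392150878906, -333.3721923828125), (206.67410278320312, 85.52466583251953), 24.882965087890625) 545
shift [ 0.005 -0.001 -0.986] turn [-0.  0. -0.]
shift [ 0.527  0.084 -1.987] turn [-0.  0. -0.]
```

Call:
step_arm(series="-0.2 0.26 0.04 -1 0 0 0;-0.2 0.26 0.04 -1 0 0 0;-0.2 0.26 0.04 -1 0 0 0")

```text
time: 12.6
tool_pos: [406.5, -335.0, 215.0]
tcp_rot: [-3.137, 0.008, 2.841]
contact_force: [0.5, -0.5, 0.6]
grip_width: 54.8
finger_force: 0.0
```

Call:
step_arm(series="-0.2 0.26 0.04 -1 0 0 0;-0.2 0.26 0.04 -1 0 0 0;-0.2 0.26 0.04 -1 0 0 0;-0.2 0.26 0.04 -1 0 0 0;-0.2 0.26 0.04 -1 0 0 0")

```text
time: 13.1
tool_pos: [386.4, -323.9, 288.3]
tcp_rot: [3.14, -0.002, 2.842]
contact_force: [0.2, 0.1, -0.1]
grip_width: 55.2
finger_force: 0.0
```

```bash
python3 - <<'E'
from h import *
np.set_printoptions(precision=3,suppress=True)
p=cap('wrist'); import pickle; pickle.dump(p,open('w6.pkl','wb')); save(p,'w6')
f=p['frame'].astype(int); b=((f[...,2]-f[...,0]>50)&(np.arange(420)[:,None]<330)).astype(np.uint8)
n,l,s,c=cv2.connectedComponentsWithStats(b); i=1+np.argmax(s[1:,4]); print(s[i])
ct=cv2.findContours((l==i).astype(np.uint8),cv2.RETR_EXTERNAL,cv2.CHAIN_APPROX_NONE)[0][0][:,0]
P=np.array([atz(p,u,8)[:2] for u in ct]).astype(np.float32); r=cv2.minAreaRect(P); print(r)
# refine sides by line fits
th=np.radians(-14.2); ex=np.array([np.cos(th),np.sin(th)]); ey=np.array([-ex[1],ex[0]]); c0=np.array(r[0]); q=(P-c0)@np.c_[ex,ey]
for ax in (0,1):
    o=1-ax; half=np.percentile(np.abs(q[:,ax]),99.5)
    for sg in (-1,1):
        m=(sg*q[:,ax]>half-6)&(abs(q[:,o])<62)
        k=np.polyfit(q[m][:,o],q[m][:,ax],1); print(ax,sg,m.sum(),k,'tilt deg',np.degrees(np.arctan(k[0]))*(-1 if ax==0 else 1))
for t,z in [('bush_0',28),('pinion_top',43),('rest',43)]:
    for r in models.pinpoint(p,t)[:4]: print(t,round(r['p'],2),np.array(r['position']),atz(p,r['position'],z))
go(600,-172,300,3.0)
E
```

```text
[ 225  154  107  107 7441]
((437.87762451171875, -346.0181579589844), (144.32923889160156, 151.79510498046875), 76.10255432128906)
0 -1 91 [ -0.006 -75.241] tilt deg 0.34365351956229534
0 1 74 [-0.005 74.683] tilt deg 0.2711003887262309
1 -1 83 [  0.004 -71.012] tilt deg 0.20096030451550728
1 1 84 [ 0.005 71.402] tilt deg 0.3105889322968266
bush_0 0.94 [245.  213.1] [ 423.228 -390.894   28.   ]
bush_0 0.64 [317.9 211. ] [ 449.828 -295.095   28.   ]
bush_0 0.6 [234.5 350.6] [ 633.064 -482.042   28.   ]
pinion_top 0.87 [279.1 222.6] [ 445.235 -348.845   43.   ]
pinion_top 0.6 [281.3 255. ] [ 490.763 -360.006   43.   ]
pinion_top 0.53 [443.8 131.6] [ 392.205 -116.915   43.   ]
rest 0.83 [277.  167.4] [ 374.244 -329.321   43.   ]
shift [-1.986  2.606 -0.142] turn [ 0.    -0.    -0.025]
```

Call:
step_arm(series="-0.2 -0.66 0.87 -0.05 0 0 0;-0.2 -0.66 0.87 -0.05 0 0 0;-0.2 -0.66 0.87 -0.05 0 0 0")

```text
time: 13.6
tool_pos: [460.5, -271.0, 293.2]
tcp_rot: [3.14, 0.0, 2.846]
contact_force: [-0.8, -0.1, 1.2]
grip_width: 55.1
finger_force: 0.0
```

Call:
step_arm(series="-0.2 -0.66 0.87 -0.05 0 0 0;-0.2 -0.66 0.87 -0.05 0 0 0;-0.2 -0.66 0.87 -0.05 0 0 0")

```text
time: 13.9
tool_pos: [531.1, -220.3, 296.9]
tcp_rot: [3.14, -0.0, 2.846]
contact_force: [-0.8, 0.3, -1.0]
grip_width: 55.0
finger_force: 0.0
```

Call:
step_arm(series="-0.2 -0.66 0.87 -0.05 0 0 0;-0.2 -0.66 0.87 -0.05 0 0 0;-0.2 -0.66 0.87 -0.05 0 0 -0.025;-0.2 -0.66 0.87 -0.05 0 0 -0.025;-0.2 -0.66 0.87 -0.05 0 0 -0.025")

```text
time: 14.4
tool_pos: [599.0, -172.6, 301.4]
tcp_rot: [-3.141, -0.001, 2.995]
contact_force: [0.3, -0.5, -0.9]
grip_width: 55.3
finger_force: 0.0
```

```bash
python3 - <<'E'
from h import *
np.set_printoptions(precision=2,suppress=True)
p=cap('wrist'); import pickle; pickle.dump(p,open('w7.pkl','wb')); save(p,'w7'); print(obs()['tool_pos'])
C=cloud(p); X,Y,Z=C[...,0],C[...,1],C[...,2]; f=p['frame'].astype(int)
for t,z in [('gear_0_grip',171),('fork_0',150)]:
    for r in models.pinpoint(p,t)[:4]: print(t,round(r['p'],2),np.array(r['position']),atz(p,r['position'],z),atd(p,r['position']))
m=((p['depth']>0)&(Z>188)&(Z<200)&(X<660)&(X>560)).astype(np.uint8)
n,l,s,c=cv2.connectedComponentsWithStats(m)
for i in range(1,n):
    if s[i,4]>60: print(s[i,4],np.median(Z[l==i]),cv2.minAreaRect(C[l==i][:,:2].astype(np.float32)))
E
```

```text
[ 598.95 -172.67  301.7 ]
gear_0_grip 0.8 [205.  211.9] [ 601.76 -248.77  171.  ] [ 596.24 -242.5   191.92]
fork_0 0.95 [282.1 204.3] [ 610.86 -176.76  150.  ] [ 599.31 -174.81  191.95]
fork_0 0.86 [359.8 199.3] [617.12 -99.18 150.  ] [ 605.6  -107.13  188.95]
fork_0 0.67 [208.2 203.8] [ 599.46 -250.05  150.  ] [ 591.73 -240.86  182.39]
691 191.60576466491807 ((615.5453491210938, -100.16339111328125), (23.900365829467773, 24.50491714477539), 9.2621488571167)
693 191.5533255087404 ((608.1698608398438, -175.1446075439453), (24.028228759765625, 23.977458953857422), 2.343614339828491)
676 191.62192860713768 ((601.9786376953125, -248.7561492919922), (23.81612777709961, 24.4655704498291), 76.76716613769531)
```

View pics/w7.png

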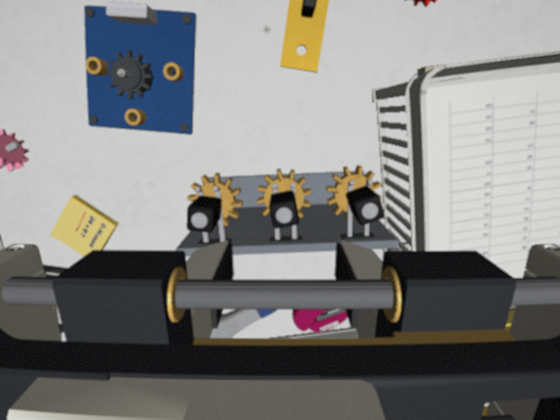

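```bash
python3 - <<'E'
from h import *
import pickle
np.set_printoptions(precision=2,suppress=True)
p=pickle.load(open('w7.pkl','rb')); C=cloud(p); X,Y,Z=C[...,0],C[...,1],C[...,2]
ok=(p['depth']>0)
t=ok&(Y>-85)&(Y<100)&(X>480)&(X<700)&(Z>30)&(Z<400)&(np.arange(420)[:,None]<230); print('tray',t.sum(),np.percentile(Z[t],[50,95,99]),'ymin of high',np.percentile(Y[t&(Z>140)],[0.5,2]))
q=ok&(X>630)&(X<690)&(Y<-60)&(Y>-290)&(Z>120)&(Z<215)&(np.arange(420)[:,None]<250); print(q.sum(),np.percentile(Z[q],[5,50,95]),np.percentile(X[q],[2,50,98]))
for y in range(-280,-60,20):
    k=q&(abs(Y-y)<5)&(Z>145)
    if k.sum(): print(y,k.sum(),X[k].min(),np.median(X[k]),np.median(Z[k]))
o=vision.capture('top'); 
p=cap('top');C=cloud(p);t=(C[...,1]>-60)&(C[...,1]<100)&(C[...,0]>500)&(C[...,0]<700); print('tray top',np.percentile(C[...,2][t],[50,90,99]))
E
```

```text
tray 27167 [157.41 176.53 178.72] ymin of high [-46.23 -45.57]
3719 [123.36 149.49 158.2 ] [632.31 651.33 667.01]
-280 58 638.9501409524695 640.3534369765011 153.88434027970246
-260 90 630.1063923507602 638.768519633787 150.2785920215117
-240 45 630.0164626547687 636.8687175316904 149.27704212562156
-220 86 645.3921580225963 646.7347170675296 155.7212769952023
-200 89 646.5029842368743 649.0182533738484 156.34297385304495
-180 135 635.2105999028089 649.8270926922644 155.51575900183218
-160 118 648.4116687627386 653.283616832887 156.61665286132984
-140 117 653.7458577781815 656.024092493215 156.84115957865924
-120 56 651.4551158249474 654.8113537793604 151.44710881164144
-100 159 644.3168287327749 657.5520375455892 155.04844608571278
-80 122 660.2721040944318 663.1031360449504 156.80864086668714
tray top [156.98 161.   178.93]
```

```bash
python3 - <<'E'
from h import *
np.set_printoptions(precision=4,suppress=True)
go(602,-248.8,235,2.911)
E
```

```text
shift [-0.1715 -0.9403  0.8396] turn [-0.      0.      0.0136]
```

Call:
step_arm(series="-0.2 -0.17 -0.94 0.3 0 0 0.0136;-0.2 -0.17 -0.94 0.84 0 0 0.0136;-0.2 -0.17 -0.94 0.84 0 0 0.0136;-0.2 -0.17 -0.94 0.84 0 0 0.0136;-0.2 -0.17 -0.94 0.84 0 0 0.0136;-0.2 -0.17 -0.94 0.84 0 0 0.0136")

```text
time: 15.25
tool_pos: [603.4, -247.3, 237.1]
tcp_rot: [-3.141, 0.004, 2.914]
contact_force: [-0.2, -0.2, -0.1]
grip_width: 55.3
finger_force: 0.0
```

```bash
cat >> h.py <<'E'
def griptop(p,c,zt,rad=22,dz=6):
    C=cloud(p); m=(p['depth']>0)&(abs(C[...,2]-zt)<dz)&(np.hypot(C[...,0]-c[0],C[...,1]-c[1])<rad)
    r=cv2.minAreaRect(C[m][:,:2].astype(np.float32)); return m.sum(),np.median(C[m][:,2]),r
E
python3 - <<'E'
from h import *
np.set_printoptions(precision=4,suppress=True)
p=cap('wrist'); print(griptop(p,(602,-248.8),192)); print(obs()['tool_pos'],obs()['tcp_rot'])
go(602,-248.8,155,2.911)
E
```

```text
(np.int64(1189), np.float64(191.65475447779394), ((601.8919067382812, -249.34561157226562), (24.047056198120117, 24.065589904785156), 74.2020263671875))
[ 603.3437 -247.2582  236.9547] [-3.1409  0.0034  2.9146]
shift [ 0.0155 -0.0218  1.0244] turn [-0.0001  0.0005  0.0006]
```

Call:
step_arm(series="-0.2 0.011 -0.03 0.4 0 0 0.005;-0.2 0.011 -0.03 0.8 0 0 0.005;-0.2 0.011 -0.03 1 0 0 0.005;-0.2 0.011 -0.03 1 0 0 0.005;-0.2 0.011 -0.03 1 0 0 0.005")

```text
time: 15.8
tool_pos: [601.9, -250.0, 156.2]
tcp_rot: [-3.141, 0.002, 2.883]
contact_force: [0.1, -0.9, 0.4]
grip_width: 55.0
finger_force: 0.0
```

Call:
step_arm(series="1 0 0 0 0 0 0;1 0 0 0 0 0 0;1 0 0 0 0 0 0;1 0 0 0 0 0 0;1 0 0 0 0 0 0;1 0 0 0 0 0 0;1 0 0 0 0 0 0;1 0 0 0 0 0 0")

```text
time: 16.6
tool_pos: [601.3, -250.0, 155.2]
tcp_rot: [3.141, 0.001, 2.882]
contact_force: [0.2, 1.9, 4.7]
grip_width: 24.0
finger_force: 30.0
```

Call:
step_arm(series="1 0 0 -0.05 0 0 0;1 0 0 -0.1 0 0 0;1 0 0 -0.145 0 0 0;1 0 0 -0.145 0 0 0;1 0 0 -0.145 0 0 0")

```text
time: 17.1
tool_pos: [601.1, -250.1, 166.6]
tcp_rot: [3.141, 0.0, 2.882]
contact_force: [-1.1, 2.1, 0.4]
grip_width: 24.1
finger_force: 30.0
```

```bash
python3 - <<'E'
from h import *
np.set_printoptions(precision=4,suppress=True)
t=obs()['tool_pos']; a=np.radians(6.5)
go(t[0]-70*np.cos(a),t[1]+70*np.sin(a),t[2]); print(obs()['contact_force'])
p=cap('wrist'); print(griptop(p,t[:2],t[2]+19+19,dz=12))
E
```

```text
shift [ 0.8657 -0.1275 -0.0001] turn 0
[-1.1347  2.1321  0.3948]
(np.int64(2350), np.float64(202.37492193835376), ((601.4617919921875, -250.1333770751953), (38.82021713256836, 24.419719696044922), 75.380859375))
```

Call:
step_arm(series="1 0.2 -0.03 -0.01 0 0 0;1 0.45 -0.066 -0.01 0 0 0;1 0.866 -0.128 -0.01 0 0 0;1 0.866 -0.128 -0.01 0 0 0;1 0.866 -0.128 -0.01 0 0 0")

```text
time: 17.65
tool_pos: [531.5, -243.1, 167.6]
tcp_rot: [-3.141, 0.001, 2.881]
contact_force: [0.1, -0.4, -1.5]
grip_width: 23.8
finger_force: 30.0
```

Call:
step_arm(series="1 0.2 0 -0.5 0 0 0;1 0.2 0 -0.8 0 0 0;1 0.2 0 -0.8 0 0 0;1 0.2 0 -0.8 0 0 0;1 0.2 0 -0.8 0 0 0")

```text
time: 18.15
tool_pos: [515.9, -238.0, 229.4]
tcp_rot: [3.141, -0.002, 2.882]
contact_force: [0.5, 0.6, -2.7]
grip_width: 24.0
finger_force: 30.0
```

```bash
python3 - <<'E'
from h import *
np.set_printoptions(precision=2,suppress=True)
T=toolT(); t=T[:3,3]; print(t,obs()['tcp_rot'],obs()['grip_width'])
p=cap('wrist'); save(p,'w8'); import pickle; pickle.dump(p,open('w8.pkl','wb'))
C=cloud(p); L=(C-t)@T[:3,:3]   # tool coords
m=(p['depth']>0)&(abs(L[...,0])<30)&(abs(L[...,1])<11.5)&(L[...,2]<-30)&(L[...,2]>-48)
print(m.sum(),np.percentile(L[m],[1,50,99],axis=0))
# gear: below
zg=L[...,2]; f=p['frame'].astype(int)
m=(p['depth']>0)&(np.hypot(L[...,0],L[...,1])<36)&(zg>12)&(zg<40); print(m.sum(),np.percentile(L[m],[1,50,99],axis=0))
for r in models.pinpoint(p,'gear_0_grip')[:3]: print(r, (atz(p,r['position'],t[2]+16)-t)@T[:3,:3])
for r in models.pinpoint(p,'bush_0')[:3]: print(r, atz(p,r['position'],28))
E
```

```text
[ 515.92 -238.03  229.45] [ 3.14 -0.    2.88] 23.99996922109236
1238 [[-12.04 -11.1  -45.25]
 [  8.57  -0.06 -35.98]
 [ 11.5   11.37 -30.28]]
2924 [[ -1.34 -28.61  23.94]
 [ 11.73  -0.45  25.76]
 [ 28.26  27.11  37.16]]
{'position': [282.5, 269.0], 'p': 0.89} [  1.53  -1.21 -16.  ]
{'position': [15.2, 256.7], 'p': 0.83} [   6.94 -136.62  -16.08]
{'position': [177.8, 190.8], 'p': 0.83} [ 493.93 -359.4    28.  ]
{'position': [218.2, 136.6], 'p': 0.71} [ 447.72 -295.09   28.  ]
{'position': [129.1, 140.6], 'p': 0.69} [ 425.22 -393.18   28.  ]
```

View pics/w8.png

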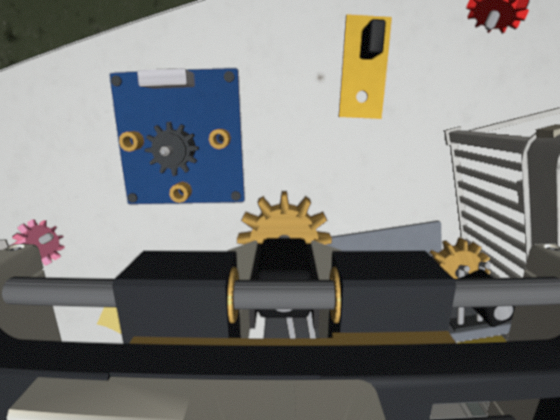

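```bash
python3 - <<'E'
from h import *
np.set_printoptions(precision=4,suppress=True)
go(449.3,-296.1,150,2.979)
E
```

```text
shift [ 0.6151 -0.9162  0.9965] turn [ 0.0001 -0.0004 -0.0154]
```

Call:
step_arm(series="1 0.615 -0.916 0.3 0 0 -0.0154;1 0.615 -0.916 0.9 0 0 -0.0154;1 0.615 -0.916 0.98 0 0 -0.0154;1 0.615 -0.916 0.98 0 0 -0.0154;1 0.615 -0.916 0.98 0 0 -0.0154;1 0.615 -0.916 0.98 0 0 -0.0154")

```text
time: 18.9
tool_pos: [451.2, -296.5, 154.2]
tcp_rot: [-3.14, 0.003, 2.979]
contact_force: [-0.1, 1.3, -1.8]
grip_width: 23.9
finger_force: 30.0
```

```bash
python3 - <<'E'
from h import *
np.set_printoptions(precision=4,suppress=True)
print(obs()['tool_pos']);go(449.3,-296.1,95,2.979)
p=cap('wrist'); save(p,'w9')
import pickle; pickle.dump(p,open('w9.pkl','wb'))
for t,z in (('bush_0',28),('pinion_top',43)):
    for r in models.pinpoint(p,t)[:4]: print(r, atz(p,r['position'],z))
E
```

```text
[ 451.1678 -296.5337  154.1819]
shift [0.0259 0.0025 0.7397] turn [-0.0002  0.0004  0.0001]
{'position': [226.2, 254.3], 'p': 0.78} [ 497.34  -361.327   28.   ]
{'position': [174.6, 188.2], 'p': 0.78} [ 425.5991 -394.1482   28.    ]
{'position': [285.6, 196.8], 'p': 0.67} [ 450.0279 -295.4987   28.    ]
{'position': [227.6, 207.1], 'p': 0.67} [ 447.1608 -346.4773   43.    ]
```

View pics/w9.png

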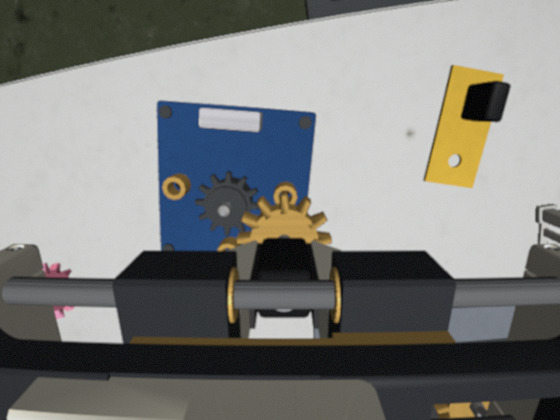

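Call:
step_arm(series="1 0.025 0.003 0.4 0 0 0;1 0.025 0.003 0.7 0 0 0;1 0.025 0.003 0.8 0 0 0;1 0.025 0.003 0.8 0 0 0;1 0.025 0.003 0.8 0 0 0")

```text
time: 19.55
tool_pos: [448.6, -296.3, 89.9]
tcp_rot: [-3.141, 0.002, 2.979]
contact_force: [-1.5, -0.2, -1.3]
grip_width: 24.1
finger_force: 30.0
```

Call:
step_arm(series="1 0 0 0.04 0 0 0;1 0 0 0.08 0 0 0;1 0 0 0.1 0 0 0;1 0 0 0.1 0 0 0;1 0 0 0.1 0 0 0")

```text
time: 20.05
tool_pos: [447.8, -295.8, 80.7]
tcp_rot: [3.141, 0.0, 2.979]
contact_force: [-0.5, -0.1, -1.2]
grip_width: 23.7
finger_force: 30.0
```

Call:
step_arm(series="1 -0.012 0 0.03 0 0 0;1 -0.012 0 0.06 0 0 0;1 -0.012 0 0.09 0 0 0;1 -0.012 0 0.12 0 0 0;1 -0.012 0 0.145 0 0 0;1 -0.012 0 0.145 0 0 0")

```text
time: 20.65
tool_pos: [448.5, -295.8, 68.7]
tcp_rot: [3.141, -0.001, 2.979]
contact_force: [0.1, 0.0, -1.3]
grip_width: 23.8
finger_force: 30.0
```

Call:
step_arm(series="1 0 0 0.015 0 0 0;1 0 0 0.03 0 0 0;1 0 0 0.03 0 0 0")

```text
time: 20.95
tool_pos: [448.8, -296.1, 67.2]
tcp_rot: [-3.141, 0.001, 2.979]
contact_force: [-0.7, 0.0, 3.9]
grip_width: 23.7
finger_force: 30.0
```

Call:
step_arm(series="-0.2 0 0 0.02 0 0 0;-0.2 0 0 0.02 0 0 0;-0.2 0 0 0.02 0 0 0;-0.2 0 0 0.02 0 0 0;-0.2 0 0 0.02 0 0 0;-0.2 0 0 -0.4 0 0 0;-0.2 0 0 -0.9 0 0 0;-0.2 0 0 -0.95 0 0 0;-0.2 0 0 -0.95 0 0 0")

```text
time: 21.85
tool_pos: [449.2, -296.4, 143.9]
tcp_rot: [-3.14, 0.003, 2.979]
contact_force: [-0.7, -0.4, -0.7]
grip_width: 54.9
finger_force: 0.0
```

```bash
python3 - <<'E'
from h import *
np.set_printoptions(precision=4,suppress=True)
p=cap('wrist'); print(griptop(p,(449,-296),104)); print(obs()['tool_pos'])
for t,z in (('bush_0',28),('pinion_top',43)):
    for r in models.pinpoint(p,t)[:4]: print(r, atz(p,r['position'],z))
print(fitgear(p,(446.,-347.5),38,lambda q:-(q[:,2]-q[:,0])))
go(608.2,-175.1,240,3.18)
E
```

```text
(np.int64(1252), np.float64(103.66227352570291), ((448.8725891113281, -296.9698486328125), (24.084810256958008, 24.120378494262695), 79.39864349365234))
[ 448.5315 -295.8289  142.4759]
{'position': [227.3, 260.5], 'p': 0.87} [ 497.3306 -358.8614   28.    ]
{'position': [170.6, 191.3], 'p': 0.66} [ 423.939 -394.344   28.   ]
{'position': [222.7, 213.1], 'p': 0.71} [ 446.9808 -349.2633   43.    ]
(array([ 443.6228, -346.2958]), np.float64(18.799647521971973), np.float64(-26.550925925925927))
shift [-1.7292  1.8105 -1.2342] turn [ 0.0003 -0.0003 -0.0321]
```

Call:
step_arm(series="-0.2 -0.2 0.2 -0.6 0 0 0;-0.2 -0.4 0.4 -1 0 0 0;-0.2 -0.4 0.4 -1 0 0 0;-0.2 -0.4 0.4 -1 0 0 0")

```text
time: 22.4
tool_pos: [485.4, -269.2, 221.8]
tcp_rot: [3.141, -0.001, 2.98]
contact_force: [0.1, -0.6, -0.9]
grip_width: 55.2
finger_force: 0.0
```

Call:
step_arm(series="-0.2 -0.665 0.705 -0.23 0 0 0;-0.2 -0.665 0.705 -0.23 0 0 0;-0.2 -0.665 0.705 -0.23 0 0 0")

```text
time: 22.7
tool_pos: [548.4, -220.7, 239.2]
tcp_rot: [3.14, -0.002, 2.981]
contact_force: [0.7, -0.5, -0.0]
grip_width: 55.0
finger_force: 0.0
```

Call:
step_arm(series="-0.2 -0.665 0.705 0 0 0 -0.0321;-0.2 -0.665 0.705 0 0 0 -0.0321;-0.2 -0.665 0.705 0 0 0 -0.0321;-0.2 -0.665 0.705 0 0 0 -0.0321;-0.2 -0.665 0.705 0 0 0 -0.0321;-0.2 -0.665 0.705 0 0 0 -0.0321")

```text
time: 23.3
tool_pos: [607.7, -176.8, 240.8]
tcp_rot: [3.141, -0.001, -3.105]
contact_force: [0.5, -0.0, 0.1]
grip_width: 55.1
finger_force: 0.0
```

```bash
python3 - <<'E'
from h import *
np.set_printoptions(precision=4,suppress=True)
p=cap('wrist'); n,z,r=griptop(p,(608.2,-175.1),192); print(n,z,r); print(obs()['tool_pos'],obs()['tcp_rot'])
a=r[2] if r[2]<45 else r[2]-90
go(r[0][0],r[0][1],156,np.pi+np.radians(a))
E
```

```text
1150 191.56220910683453 ((607.9713745117188, -175.32725524902344), (23.690027236938477, 23.654367446899414), 2.6853833198547363)
[ 607.8834 -176.6157  241.0598] [ 3.1415 -0.0004 -3.1047]
shift [-0.0021  0.016   1.0632] turn [ 0.     -0.0001 -0.0016]
```

Call:
step_arm(series="-0.2 -0.002 0.016 0.4 0 0 -0.0016;-0.2 -0.002 0.016 0.8 0 0 -0.0016;-0.2 -0.002 0.016 1 0 0 -0.0016;-0.2 -0.002 0.016 1 0 0 -0.0016")

```text
time: 23.75
tool_pos: [607.0, -174.3, 158.5]
tcp_rot: [3.139, -0.005, -3.094]
contact_force: [-0.6, 0.1, 0.2]
grip_width: 55.0
finger_force: 0.0
```

Call:
step_arm(series="-0.2 0 0 0.06 0 0 0;1 0 0 0.06 0 0 0;1 0 0 0.06 0 0 0;1 0 0 0.06 0 0 0;1 0 0 0.06 0 0 0;1 0 0 0.06 0 0 0;1 0 0 0.06 0 0 0;1 0 0 0.06 0 0 0;1 0 0 0.06 0 0 0")

```text
time: 24.65
tool_pos: [609.1, -174.3, 156.8]
tcp_rot: [-3.141, 0.001, -3.093]
contact_force: [-0.3, -1.1, 4.4]
grip_width: 24.2
finger_force: 30.0
```

Call:
step_arm(series="1 0 0 -0.05 0 0 0;1 0 0 -0.1 0 0 0;1 0 0 -0.15 0 0 0;1 0 0 -0.15 0 0 0;1 0 0 -0.15 0 0 0")

```text
time: 25.15
tool_pos: [608.8, -174.3, 168.2]
tcp_rot: [3.141, -0.0, -3.093]
contact_force: [-1.0, -1.0, -2.7]
grip_width: 23.3
finger_force: 30.0
```

```bash
python3 - <<'E'
from h import *
np.set_printoptions(precision=4,suppress=True)
t=obs()['tool_pos']; a=np.radians(6.5)
go(t[0]-70*np.cos(a),t[1]+70*np.sin(a),t[2])
p=cap('wrist'); print(griptop(p,t[:2],t[2]+36,dz=8))
E
```

```text
shift [0.8635 0.1413 0.0001] turn 0
(np.int64(1802), np.float64(202.59402361069567), ((607.9555053710938, -174.60906982421875), (25.270219802856445, 38.82112503051758), 1.3684965372085571))
```

Call:
step_arm(series="1 0.2 0.033 -0.005 0 0 0;1 0.45 0.073 -0.005 0 0 0;1 0.864 0.141 -0.005 0 0 0;1 0.864 0.141 -0.005 0 0 0;1 0.864 0.141 -0.005 0 0 0")

```text
time: 25.7
tool_pos: [539.2, -166.5, 169.0]
tcp_rot: [-3.141, 0.001, -3.093]
contact_force: [0.5, -0.5, -2.0]
grip_width: 23.8
finger_force: 30.0
```

Call:
step_arm(series="1 0.2 0 -0.5 0 0 0;1 0.2 0 -0.6 0 0 0;1 0.2 0 -0.6 0 0 0;1 0.2 0 -0.6 0 0 0;1 0.2 0 -0.6 0 0 0")

```text
time: 26.2
tool_pos: [523.2, -166.9, 215.2]
tcp_rot: [3.14, -0.002, -3.093]
contact_force: [-0.1, 0.0, -2.5]
grip_width: 23.9
finger_force: 30.0
```

```bash
cat >> h.py <<'E'
def held(p,T):
    t=T[:3,3]; L=(cloud(p)-t)@T[:3,:3]; ok=p['depth']>0
    m=ok&(abs(L[...,0])<30)&(abs(L[...,1])<10)&(L[...,2]<-30)&(L[...,2]>-42); print('top',m.sum(),np.percentile(L[m],[1,50,99],axis=0)[:,[0,2]])
    m=ok&(np.hypot(L[...,0],L[...,1])<36)&(L[...,2]>15)&(L[...,2]<40); print('gear',np.percentile(L[m],[1,50,99],axis=0))
E
python3 - <<'E'
from h import *
np.set_printoptions(precision=4,suppress=True)
T=toolT(); p=cap('wrist'); held(p,T); print(T[:3,3])
go(497,-360.5,150,3.154)
E
```

```text
top 991 [[-10.8855 -36.0812]
 [  9.7795 -34.4959]
 [ 12.827  -30.175 ]]
gear [[ -0.899  -28.6097  25.6182]
 [ 12.788   -0.6655  27.3064]
 [ 29.4512  26.6356  38.6016]]
[ 523.2146 -166.8662  215.1749]
shift [ 0.4433 -2.4022  0.8132] turn [ 0.0002 -0.0003  0.0058]
```

Call:
step_arm(series="1 0.148 -0.8 0 0 0 0;1 0.148 -0.8 0 0 0 0;1 0.148 -0.8 0 0 0 0")

```text
time: 26.55
tool_pos: [514.1, -233.7, 215.5]
tcp_rot: [3.141, -0.001, -3.096]
contact_force: [-0.1, 0.7, -1.5]
grip_width: 24.0
finger_force: 30.0
```

Call:
step_arm(series="1 0.148 -0.8 0 0 0 0.0058;1 0.148 -0.8 0 0 0 0.0058;1 0.148 -0.8 0 0 0 0.0058")

```text
time: 26.85
tool_pos: [505.4, -297.6, 215.8]
tcp_rot: [3.141, -0.001, -3.132]
contact_force: [-0.1, -0.4, -2.3]
grip_width: 24.0
finger_force: 30.0
```

Call:
step_arm(series="1 0.148 -0.8 0.1 0 0 0;1 0.148 -0.8 0.4 0 0 0;1 0.148 -0.8 0.8 0 0 0;1 0.148 -0.8 0.8 0 0 0;1 0.148 -0.8 0.8 0 0 0;1 0.148 -0.8 0.8 0 0 0")

```text
time: 27.45
tool_pos: [496.1, -359.9, 154.6]
tcp_rot: [-3.14, 0.002, -3.128]
contact_force: [-0.2, 0.7, -2.3]
grip_width: 23.9
finger_force: 30.0
```

```bash
python3 - <<'E'
from h import *
np.set_printoptions(precision=4,suppress=True)
print(obs()['tool_pos']); go(497,-360.5,88,3.154)
E
```

```text
[ 496.0538 -359.9128  154.6282]
shift [-0.0099 -0.0061  0.8329] turn [-0.0003  0.0004  0.0002]
```

Call:
step_arm(series="1 -0.01 -0.006 0.3 0 0 0;1 -0.01 -0.006 0.6 0 0 0;1 -0.01 -0.006 0.77 0 0 0;1 -0.01 -0.006 0.78 0 0 0;1 -0.01 -0.006 0.78 0 0 0;1 -0.01 -0.006 0.78 0 0 0")

```text
time: 28.05
tool_pos: [496.5, -361.4, 92.0]
tcp_rot: [-3.14, 0.002, -3.129]
contact_force: [0.1, 0.7, -2.4]
grip_width: 23.6
finger_force: 30.0
```

```bash
python3 - <<'E'
from h import *
np.set_printoptions(precision=4,suppress=True)
print(obs()['tool_pos']); go(497,-360.5,80.3,3.154)
E
```

```text
[ 496.4655 -361.3808   91.9598]
shift [-0.0065  0.0112  0.1457] turn [-0.0003  0.0003  0.    ]
```

Call:
step_arm(series="1 -0.007 0.011 0.03 0 0 0;1 -0.007 0.011 0.07 0 0 0;1 -0.007 0.011 0.1 0 0 0;1 -0.007 0.011 0.13 0 0 0;1 -0.007 0.011 0.145 0 0 0;1 -0.007 0.011 0.145 0 0 0")

```text
time: 28.65
tool_pos: [496.1, -359.8, 78.4]
tcp_rot: [3.141, -0.0, -3.129]
contact_force: [-0.2, 0.8, -3.7]
grip_width: 23.7
finger_force: 30.0
```

Call:
step_arm(series="1 0 0 0.03 0 0 0;1 0 0 0.06 0 0 0;1 0 0 0.09 0 0 0;1 0 0 0.12 0 0 0;1 0 0 0.13 0 0 0;1 0 0 0.13 0 0 0")

```text
time: 29.25
tool_pos: [496.2, -359.9, 68.8]
tcp_rot: [-3.141, 0.0, -3.129]
contact_force: [-1.6, 2.0, 4.1]
grip_width: 23.9
finger_force: 30.0
```

Call:
step_arm(series="-0.2 0 0 0 0 0 0;-0.2 0 0 0 0 0 0;-0.2 0 0 0 0 0 0;-0.2 0 0 0 0 0 0;-0.2 0 0 0 0 0 0;-0.2 0 0 -0.4 0 0 0;-0.2 0 0 -0.9 0 0 0;-0.2 0 0 -1 0 0 0;-0.2 0 0 -1 0 0 0")

```text
time: 30.15
tool_pos: [496.9, -360.6, 150.2]
tcp_rot: [-3.139, 0.003, -3.129]
contact_force: [-0.2, -0.0, -0.0]
grip_width: 54.7
finger_force: 0.0
```

```bash
python3 - <<'E'
from h import *
np.set_printoptions(precision=4,suppress=True)
p=cap('wrist'); print(griptop(p,(496,-360),104)); print(obs()['tool_pos'])
go(615.5,-100.2,240,np.pi+np.radians(9.3))
E
```

```text
(np.int64(1182), np.float64(103.70834603356211), ((495.10565185546875, -360.65765380859375), (23.731962203979492, 23.48457908630371), 0.763185441493988))
[ 496.1596 -359.8744  148.3444]
shift [-1.5321  3.227  -1.146 ] turn [-0.0001  0.0001 -0.0239]
```

Call:
step_arm(series="-0.2 -0.1 0.3 -0.6 0 0 0;-0.2 -0.3 0.6 -1 0 0 0;-0.2 -0.3 0.6 -1 0 0 0;-0.2 -0.3 0.6 -1 0 0 0")

```text
time: 30.6
tool_pos: [519.6, -310.9, 227.2]
tcp_rot: [3.141, -0.001, -3.128]
contact_force: [-0.1, -0.4, 0.1]
grip_width: 55.1
finger_force: 0.0
```

Call:
step_arm(series="-0.2 -0.4 0.88 -0.146 0 0 0;-0.2 -0.4 0.88 -0.146 0 0 0;-0.2 -0.4 0.88 -0.146 0 0 0")

```text
time: 30.9
tool_pos: [551.0, -238.1, 237.9]
tcp_rot: [3.139, -0.003, -3.126]
contact_force: [-0.1, -0.8, 0.1]
grip_width: 54.9
finger_force: 0.0
```

Call:
step_arm(series="-0.2 -0.4 0.88 0 0 0 0;-0.2 -0.4 0.88 0 0 0 0;-0.2 -0.4 0.88 0 0 0 0")

```text
time: 31.2
tool_pos: [581.8, -168.0, 237.5]
tcp_rot: [3.139, -0.004, -3.127]
contact_force: [-0.0, -0.2, 0.2]
grip_width: 55.1
finger_force: 0.0
```

Call:
step_arm(series="-0.2 -0.43 0.87 0 0 0 -0.0239;-0.2 -0.43 0.87 0 0 0 -0.0239;-0.2 -0.43 0.87 0 0 0 -0.0239;-0.2 -0.43 0.87 0 0 0 -0.0239;-0.2 -0.43 0.87 0 0 0 -0.0239")

```text
time: 31.7
tool_pos: [614.6, -101.9, 239.0]
tcp_rot: [3.141, -0.002, -2.981]
contact_force: [0.4, 0.2, -0.2]
grip_width: 55.5
finger_force: 0.0
```

```bash
python3 - <<'E'
from h import *
np.set_printoptions(precision=4,suppress=True)
p=cap('wrist'); n,z,r=griptop(p,(615.5,-100.2),192); print(n,z,r); print(obs()['tool_pos'],obs()['tcp_rot'])
a=r[2] if r[2]<45 else r[2]-90
go(r[0][0],r[0][1],156,np.pi+np.radians(a))
E
```

```text
1161 191.58277981746286 ((615.1680297851562, -100.52206420898438), (23.73868751525879, 24.026308059692383), 11.611536979675293)
[ 614.6792 -101.9149  239.3285] [ 3.1415 -0.0013 -2.9813]
shift [-0.0101  0.0161  1.0416] turn [ 0.     -0.0002 -0.0067]
```

Call:
step_arm(series="-0.2 -0.01 0.016 0.4 0 0 -0.0045;-0.2 -0.01 0.016 0.8 0 0 -0.0045;-0.2 -0.01 0.016 1 0 0 -0.0045;-0.2 -0.01 0.016 1 0 0 -0.0045")

```text
time: 32.15
tool_pos: [614.0, -99.6, 157.1]
tcp_rot: [3.139, -0.005, -2.953]
contact_force: [-0.5, -0.1, 0.9]
grip_width: 54.8
finger_force: 0.0
```

Call:
step_arm(series="-0.2 0 0 0.03 0 0 0;1 0 0 0.03 0 0 0;1 0 0 0.03 0 0 0;1 0 0 0.03 0 0 0;1 0 0 0.03 0 0 0;1 0 0 0.03 0 0 0;1 0 0 0.03 0 0 0;1 0 0 0.03 0 0 0;1 0 0 0.03 0 0 0")

```text
time: 33.05
tool_pos: [616.3, -98.9, 158.1]
tcp_rot: [-3.141, 0.001, -2.951]
contact_force: [1.1, -1.6, 4.5]
grip_width: 24.0
finger_force: 29.8
```

Call:
step_arm(series="1 0 0 -0.05 0 0 0;1 0 0 -0.1 0 0 0;1 0 0 -0.155 0 0 0;1 0 0 -0.155 0 0 0;1 0 0 -0.155 0 0 0")

```text
time: 33.55
tool_pos: [615.9, -98.4, 169.9]
tcp_rot: [3.141, -0.0, -2.951]
contact_force: [-0.2, 0.3, -2.4]
grip_width: 23.7
finger_force: 29.8
```

```bash
python3 - <<'E'
from h import *
np.set_printoptions(precision=4,suppress=True)
t=obs()['tool_pos']; a=np.radians(6.5)
go(t[0]-70*np.cos(a),t[1]+70*np.sin(a),t[2])
p=cap('wrist'); print(griptop(p,t[:2],t[2]+36,dz=8))
E
```

```text
shift [0.8348 0.2622 0.0003] turn 0
(np.int64(1700), np.float64(203.09501124912669), ((614.6506958007812, -98.93486022949219), (25.03191375732422, 38.53635787963867), 9.770380973815918))
```

Call:
step_arm(series="1 0.2 0.063 0 0 0 0;1 0.45 0.141 0 0 0 0;1 0.835 0.262 0 0 0 0;1 0.835 0.262 0 0 0 0;1 0.835 0.262 0 0 0 0")

```text
time: 34.1
tool_pos: [546.4, -90.7, 170.3]
tcp_rot: [-3.141, 0.001, -2.951]
contact_force: [1.3, 0.4, -2.1]
grip_width: 24.0
finger_force: 29.8
```

Call:
step_arm(series="1 0.2 0 -0.5 0 0 0;1 0.2 0 -0.6 0 0 0;1 0.2 0 -0.6 0 0 0;1 0.2 0 -0.6 0 0 0;1 0.2 0 -0.6 0 0 0")

```text
time: 34.6
tool_pos: [530.5, -93.5, 216.4]
tcp_rot: [3.14, -0.002, -2.951]
contact_force: [0.1, 0.2, -1.9]
grip_width: 24.0
finger_force: 29.8
```

```bash
python3 - <<'E'
from h import *
np.set_printoptions(precision=4,suppress=True)
T=toolT(); p=cap('wrist'); held(p,T); print(T[:3,3])
go(425.5,-395.1,155,np.pi+np.radians(10.7))
E
```

```text
top 916 [[-10.56   -34.8888]
 [  9.7224 -33.1948]
 [ 13.0372 -30.1045]]
gear [[ -1.1777 -28.8671  26.9438]
 [ 12.7849  -1.3415  28.6806]
 [ 29.3624  26.5809  39.2306]]
[530.542  -93.4718 216.4363]
shift [ 2.0027 -3.4534  0.7691] turn [ 0.0002 -0.0003  0.0007]
```

Call:
step_arm(series="1 0.5 -0.863 0 0 0 0;1 0.5 -0.863 0 0 0 0;1 0.5 -0.863 0 0 0 0")

```text
time: 34.95
tool_pos: [503.5, -172.0, 217.0]
tcp_rot: [-3.141, -0.002, -2.954]
contact_force: [-0.7, 0.0, -1.6]
grip_width: 23.7
finger_force: 29.8
```

Call:
step_arm(series="1 0.5 -0.863 0 0 0 0;1 0.5 -0.863 0 0 0 0;1 0.5 -0.863 0 0 0 0")

```text
time: 35.25
tool_pos: [477.5, -247.0, 217.1]
tcp_rot: [3.142, -0.001, -2.954]
contact_force: [-0.1, 0.9, -1.7]
grip_width: 24.2
finger_force: 29.8
```

Call:
step_arm(series="1 0.5 -0.863 0 0 0 0;1 0.5 -0.863 0 0 0 0;1 0.5 -0.863 0 0 0 0")

```text
time: 35.55
tool_pos: [451.5, -322.0, 217.1]
tcp_rot: [3.141, -0.001, -2.954]
contact_force: [0.2, 0.8, -3.1]
grip_width: 23.9
finger_force: 29.8
```

Call:
step_arm(series="1 0.5 -0.863 0.1 0 0 0;1 0.5 -0.863 0.4 0 0 0;1 0.5 -0.863 0.76 0 0 0.0007;1 0.5 -0.863 0.76 0 0 0.0007;1 0.5 -0.863 0.76 0 0 0.0007;1 0.5 -0.863 0.76 0 0 0.0007")

```text
time: 36.15
tool_pos: [427.4, -394.7, 158.8]
tcp_rot: [-3.14, 0.002, -2.954]
contact_force: [0.4, -0.1, -1.6]
grip_width: 24.1
finger_force: 29.8
```

```bash
python3 - <<'E'
from h import *
np.set_printoptions(precision=4,suppress=True)
print(obs()['tool_pos']); go(425.5,-395.1,94,np.pi+np.radians(10.7))
E
```

```text
[ 427.3679 -394.6936  158.7905]
shift [0.0251 0.0009 0.8098] turn [-0.0003  0.0002  0.0002]
```

Call:
step_arm(series="1 0.02 0.001 0.3 0 0 0;1 0.02 0.001 0.6 0 0 0;1 0.02 0.001 0.8 0 0 0;1 0.02 0.001 0.81 0 0 0;1 0.02 0.001 0.81 0 0 0;1 0.02 0.001 0.81 0 0 0")

```text
time: 36.75
tool_pos: [425.4, -396.0, 94.2]
tcp_rot: [-3.139, 0.002, -2.955]
contact_force: [-0.5, 0.5, -1.8]
grip_width: 24.2
finger_force: 29.8
```

```bash
python3 - <<'E'
from h import *
np.set_printoptions(precision=4,suppress=True)
print(obs()['tool_pos']); go(425.5,-395.1,82,np.pi+np.radians(10.7))
E
```

```text
[ 425.361  -396.0027   94.2366]
shift [-0.0036  0.0112  0.1529] turn [-0.0004  0.0003  0.    ]
```

Call:
step_arm(series="1 -0.01 0.008 0.03 0 0 0;1 -0.01 0.008 0.07 0 0 0;1 -0.01 0.008 0.1 0 0 0;1 -0.01 0.008 0.13 0 0 0;1 -0.01 0.008 0.15 0 0 0;1 -0.01 0.008 0.15 0 0 0")

```text
time: 37.35
tool_pos: [424.9, -394.5, 80.0]
tcp_rot: [3.141, -0.0, -2.955]
contact_force: [-1.2, -0.4, -2.4]
grip_width: 23.8
finger_force: 29.8
```

Call:
step_arm(series="1 0 0 0.03 0 0 0;1 0 0 0.06 0 0 0;1 0 0 0.09 0 0 0;1 0 0 0.12 0 0 0;1 0 0 0.135 0 0 0;1 0 0 0.135 0 0 0")

```text
time: 37.95
tool_pos: [425.1, -394.6, 70.2]
tcp_rot: [-3.141, 0.0, -2.955]
contact_force: [-1.0, 1.0, 3.7]
grip_width: 24.0
finger_force: 29.8
```

Call:
step_arm(series="-0.2 0 0 0 0 0 0;-0.2 0 0 0 0 0 0;-0.2 0 0 0 0 0 0;-0.2 0 0 0 0 0 0;-0.2 0 0 0 0 0 0;-0.2 0 0 -0.4 0 0 0;-0.2 0 0 -0.9 0 0 0;-0.2 0 0 -1 0 0 0;-0.2 0 0 -1 0 0 0")

```text
time: 38.85
tool_pos: [425.7, -395.4, 151.3]
tcp_rot: [-3.138, 0.002, -2.955]
contact_force: [-0.3, 0.4, -0.6]
grip_width: 55.1
finger_force: 0.0
```

Call:
step_arm(series="-0.2 0.2 0.9 -0.9 0 0 0;-0.2 0.2 0.9 -0.9 0 0 0;-0.2 0.2 0.9 -0.9 0 0 0;-0.2 0.2 0.9 -0.9 0 0 0;-0.2 0.2 0.9 -0.9 0 0 0")

```text
time: 39.35
tool_pos: [395.7, -326.9, 219.9]
tcp_rot: [3.14, -0.001, -2.955]
contact_force: [0.5, 0.1, -0.9]
grip_width: 55.2
finger_force: 0.0
```

```bash
cat >> h.py <<'E'
def guard(p,zt=42,c=None):
    """handle top rect and yellow plate rect on desk"""
    C=cloud(p); X,Y,Z=C[...,0],C[...,1],C[...,2]; f=p['frame'].astype(int)
    m=((p['depth']>0)&(f[...,0]>140)&(f[...,2]<90)&(f[...,0]-f[...,2]>80)&(abs(Z-5)<7)&(Y>-260)&(Y<0)&(X<520)).astype(np.uint8)
    n,l,s,_=cv2.connectedComponentsWithStats(m); i=1+np.argmax(s[1:,4]); r=cv2.minAreaRect(C[l==i][:,:2].astype(np.float32)); print('plate',s[i],r)
    m=((p['depth']>0)&(abs(Z-47)<7)&(np.hypot(X-r[0][0],Y-r[0][1])<60)&(f.sum(-1)<200))
    print('handle',m.sum(),np.median(Z[m]),cv2.minAreaRect(C[m][:,:2].astype(np.float32)))
E
python3 - <<'E'
from h import *
np.set_printoptions(precision=4,suppress=True)
p=cap('wrist'); save(p,'w10'); print(obs()['tool_pos'],obs()['tcp_rot'])
for c in ((449,-296),(495.2,-360.3),(424,-395)): 
    try: print(griptop(p,c,104))
    except Exception as e: print(e)
guard(p)
E
```

```text
[ 395.707  -327.0375  219.7284] [ 3.1391 -0.0015 -2.9556]
(np.int64(621), np.float64(103.64752276636659), ((448.93408203125, -297.1804504394531), (24.14421844482422, 24.373981475830078), 80.32818603515625))
(np.int64(1), np.float64(98.33942588533586), ((482.832275390625, -361.54315185546875), (0.0, 0.0), 0.0))
(np.int64(669), np.float64(103.6838478312664), ((424.50787353515625, -395.6435241699219), (24.5119571685791, 23.81458854675293), 9.997318267822266))
plate [ 408  182   76   69 1875] ((413.79876708984375, -118.62380981445312), (49.70836639404297, 99.42205047607422), 73.13404846191406)
handle 372 46.346425805510336 ((393.4055480957031, -113.87237548828125), (14.535747528076172, 29.84069061279297), 72.74205017089844)
```

View pics/w10.png

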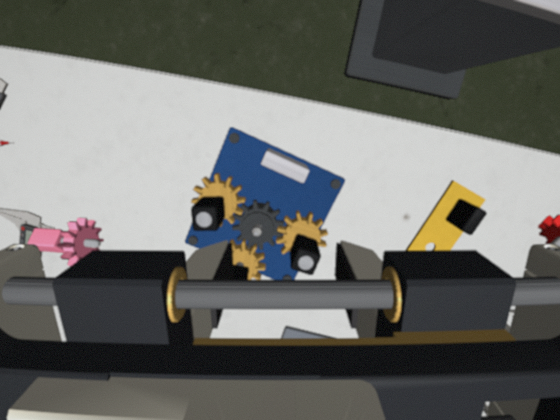

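```bash
python3 - <<'E'
from h import *
np.set_printoptions(precision=4,suppress=True)
go(393.4,-113.9,115,2.843)
E
```

```text
shift [-0.4662  2.6204  1.3148] turn [ 0.0003 -0.0003  0.0771]
```

Call:
step_arm(series="-0.2 -0.155 0.873 0 0 0 0;-0.2 -0.155 0.873 0 0 0 0;-0.2 -0.155 0.873 0 0 0 0")

```text
time: 39.7
tool_pos: [394.9, -254.0, 220.2]
tcp_rot: [3.138, -0.002, -2.953]
contact_force: [-0.2, -1.1, -0.2]
grip_width: 54.9
finger_force: 0.0
```

Call:
step_arm(series="-0.2 -0.155 0.873 0.4 0 0 0;-0.2 -0.155 0.873 0.4 0 0 0;-0.2 -0.155 0.873 0.4 0 0 0")

```text
time: 40.0
tool_pos: [393.4, -183.0, 187.2]
tcp_rot: [3.137, -0.004, -2.953]
contact_force: [-0.2, -0.9, -0.5]
grip_width: 55.3
finger_force: 0.0
```

Call:
step_arm(series="-0.2 -0.155 0.873 0.9 0 0 0.0771;-0.2 -0.155 0.873 0.9 0 0 0.0771;-0.2 -0.155 0.873 0.9 0 0 0.0771;-0.2 -0.155 0.873 0.9 0 0 0.0771;-0.2 -0.155 0.873 0.9 0 0 0.0771;-0.2 -0.155 0.873 0.9 0 0 0.0771")

```text
time: 40.6
tool_pos: [394.3, -115.3, 117.4]
tcp_rot: [-3.141, 0.0, 2.844]
contact_force: [-0.0, -0.0, -0.3]
grip_width: 55.3
finger_force: 0.0
```

```bash
python3 - <<'E'
from h import *
np.set_printoptions(precision=4,suppress=True)
p=cap('wrist'); save(p,'w11'); print(obs()['tool_pos']); guard(p)
for r in models.pinpoint(p,'guard_hole')[:2]: print(r,atz(p,r['position'],5))
go(393.4,-113.9,12,2.843)
E
```

```text
[ 394.1977 -115.1216  117.5066]
plate [ 260  167   57  113 4897] ((416.36102294921875, -118.69970703125), (48.533878326416016, 106.71297454833984), 72.90483856201172)
handle 812 46.542879725274176 ((392.85137939453125, -111.62750244140625), (14.486838340759277, 31.50192642211914), 72.92054748535156)
{'position': [289.1, 256.6], 'p': 0.84} [ 444.9758 -126.3084    5.    ]
shift [0.0122 0.01   1.3196] turn [-0.      0.0001  0.0001]
```

Call:
step_arm(series="-0.2 0.028 0.036 0.3 0 0 0;-0.2 0.028 0.036 0.66 0 0 0;-0.2 0.028 0.036 0.66 0 0 0;-0.2 0.028 0.036 0.66 0 0 0")

```text
time: 41.1
tool_pos: [392.5, -110.9, 65.1]
tcp_rot: [3.141, -0.001, 2.844]
contact_force: [-0.0, -0.5, -0.4]
grip_width: 55.3
finger_force: 0.0
```

Call:
step_arm(series="-0.2 0 0 0.4 0 0 0;-0.2 0 0 0.6 0 0 0;-0.2 0 0 0.66 0 0 0;-0.2 0 0 0.66 0 0 0")

```text
time: 41.5
tool_pos: [393.0, -111.0, 12.6]
tcp_rot: [-3.142, 0.001, 2.844]
contact_force: [-0.6, -0.3, 1.0]
grip_width: 55.1
finger_force: 0.0
```

```bash
python3 - <<'E'
from h import *
np.set_printoptions(precision=4,suppress=True)
p=cap('wrist'); print(obs()['tool_pos'],obs()['contact_force']); guard(p)
E
```

```text
[ 393.1861 -111.0925   12.9326] [0.3731 0.7368 0.3058]
plate [ 239  202   91   77 5072] ((387.0375061035156, -109.66829681396484), (49.26988220214844, 46.478271484375), 72.89529418945312)
handle 1580 46.51429899550014 ((392.2843322753906, -112.07720184326172), (87.04225158691406, 31.716890335083008), 69.58812713623047)
```

Call:
step_arm(series="1 0 0 0.015 0 0 0;1 0 0 0.015 0 0 0;1 0 0 0.015 0 0 0;1 0 0 0.015 0 0 0;1 0 0 0.015 0 0 0;1 0 0 0.015 0 0 0;1 0 0 0.015 0 0 0;1 0 0 0.015 0 0 0;1 0 0 0.015 0 0 0;1 0 0 -0.4 0 0 0;1 0 0 -0.9 0 0 0;1 0 0 -0.9 0 0 0;1 0 0 -0.9 0 0 0")

```text
time: 42.85
tool_pos: [392.6, -110.8, 84.3]
tcp_rot: [-3.141, 0.002, 2.844]
contact_force: [-0.7, -0.2, -2.3]
grip_width: 15.7
finger_force: 30.0
```

Call:
step_arm(series="1 0 0 -0.6 0 0 0;1 0 0 -0.9 0 0 0;1 0 0 -0.9 0 0 0;1 0 0 -0.9 0 0 0")

```text
time: 43.25
tool_pos: [391.7, -110.3, 154.6]
tcp_rot: [3.141, -0.002, 2.843]
contact_force: [0.5, -0.4, -2.3]
grip_width: 16.1
finger_force: 30.0
```

```bash
cat >> h.py <<'E'
def heldguard(p,T):
    L=(cloud(p)-T[:3,3])@T[:3,:3]; f=p['frame'].astype(int); ok=p['depth']>0
    m=ok&(f[...,0]>140)&(f[...,0]-f[...,2]>80)&(abs(L[...,2]-10)<9)&(np.abs(L[...,0])<100)&(abs(L[...,1])<40)
    q=L[m]; print('plate',m.sum(),np.percentile(q,[0.5,50,99.5],axis=0))
    A=np.c_[q[:,:2],np.ones(len(q))]; k=np.linalg.lstsq(A,q[:,2],rcond=None)[0]; print('slopes',k)
    # hole: non-yellow blob inside plate
    pm=np.zeros(m.shape,np.uint8); cs=cv2.findContours(m.astype(np.uint8),cv2.RETR_CCOMP,cv2.CHAIN_APPROX_NONE)
    for c,h in zip(cs[0],cs[1][0]):
        if h[3]>=0 and 20<cv2.contourArea(c)<2000:
            u=c[:,0].mean(0); d=p['W'][:3,:3]@ray(p,u); o=p['W'][:3,3]; dt=T[:3,:3].T@d; ot=T[:3,:3].T@(o-T[:3,3]); print('hole',u,cv2.contourArea(c),ot+dt*(k[2]-ot[2])/dt[2])
    m=ok&(f.sum(-1)<200)&(abs(L[...,2]+35)<6)&(abs(L[...,1])<7)&(abs(L[...,0])<25); print('handle',m.sum(),np.percentile(L[m],[1,50,99],axis=0))
E
python3 - <<'E'
from h import *
np.set_printoptions(precision=3,suppress=True)
T=toolT(); p=cap('wrist'); save(p,'w12'); print(T[:3,3],obs()['tcp_rot'],obs()['grip_width']); heldguard(p,T)
for r in models.pinpoint(p,'guard_hole')[:2]: print(r)
E
```

```text
[ 391.703 -110.32   154.577] [ 3.141 -0.003  2.843] 16.071230686428855
plate 3805 [[-55.782 -25.142   3.201]
 [ 17.625  -0.426   6.006]
 [ 28.989  24.025   7.641]]
slopes [0.    0.001 5.996]
handle 1202 [[-15.123  -6.808 -37.265]
 [  9.3    -0.037 -35.667]
 [ 15.127   6.777 -29.283]]
{'position': [284.6, 330.6], 'p': 0.94}
```

View pics/w12.png

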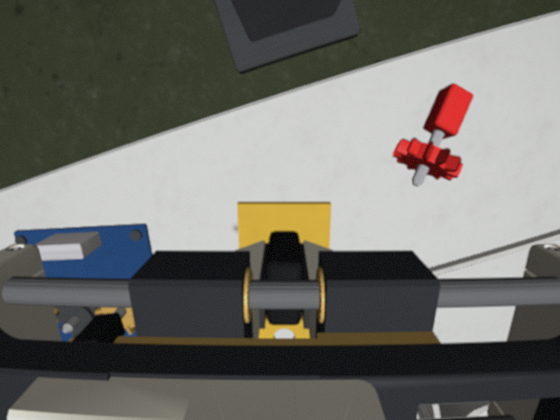

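```bash
python3 - <<'E'
from h import *
np.set_printoptions(precision=4,suppress=True)
go(391.7,-334.4,100,2.899)
E
```

```text
shift [-0.8313 -2.6786  0.6708] turn [ 0.0001 -0.0006 -0.0088]
```

Call:
step_arm(series="1 -0.277 -0.89 0 0 0 0;1 -0.277 -0.89 0 0 0 0;1 -0.277 -0.89 0 0 0 0")

```text
time: 43.65
tool_pos: [392.3, -187.4, 154.3]
tcp_rot: [3.141, -0.002, 2.841]
contact_force: [-0.8, 0.7, -0.7]
grip_width: 16.0
finger_force: 30.0
```

Call:
step_arm(series="1 -0.277 -0.89 0 0 0 0;1 -0.277 -0.89 0 0 0 0;1 -0.277 -0.89 0 0 0 0")

```text
time: 43.95
tool_pos: [392.6, -261.6, 154.5]
tcp_rot: [3.141, -0.002, 2.841]
contact_force: [-0.7, 0.6, -0.6]
grip_width: 15.9
finger_force: 30.0
```

Call:
step_arm(series="1 -0.277 -0.89 0 0 0 -0.0088;1 -0.277 -0.89 0 0 0 -0.0088;1 -0.277 -0.89 0.2 0 0 -0.0088;1 -0.277 -0.89 0.5 0 0 -0.0088;1 -0.277 -0.89 0.5 0 0 -0.0088;1 -0.277 -0.89 0.5 0 0 -0.0088")

```text
time: 44.55
tool_pos: [393.0, -333.0, 115.3]
tcp_rot: [3.14, -0.002, 2.899]
contact_force: [0.6, 0.5, -1.0]
grip_width: 15.9
finger_force: 30.0
```

```bash
python3 - <<'E'
from h import *
np.set_printoptions(precision=4,suppress=True)
T=toolT(); p=cap('wrist'); save(p,'w13'); print(T[:3,3],obs()['tcp_rot'])
h=models.pinpoint(p,'guard_hole')[:2]; print([(r['p'],r['position'],atz(p,r['position'],T[2,3]-11)) for r in h])
print('expected hole',T@np.array([-55,0,11,1]))
for r in models.pinpoint(p,'rest')[:2]: print(r,atz(p,r['position'],43))
go(391.7,-334.4,75,2.899)
E
```

```text
[ 393.0363 -332.9648  115.3451] [ 3.141  -0.0004  2.8996]
[(0.8, [284.0, 333.0], array([ 447.8215, -346.9771,  104.3451]))]
expected hole [ 446.4133 -346.1262  104.224     1.    ]
{'position': [282.2, 192.2], 'p': 0.72} [ 374.2204 -329.9827   43.    ]
shift [ 0.0257 -0.0075  0.5236] turn [-0.0001  0.0002  0.0001]
```

View pics/w13.png

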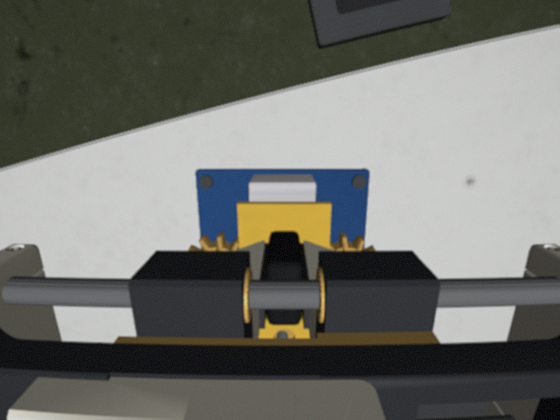

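Call:
step_arm(series="1 0.027 -0.008 0.2 0 0 0;1 0.027 -0.008 0.4 0 0 0;1 0.027 -0.008 0.49 0 0 0;1 0.027 -0.008 0.49 0 0 0;1 0.027 -0.008 0.49 0 0 0")

```text
time: 45.2
tool_pos: [391.4, -334.8, 77.5]
tcp_rot: [-3.141, 0.001, 2.899]
contact_force: [-0.2, -0.1, -1.1]
grip_width: 15.8
finger_force: 30.0
```

```bash
python3 - <<'E'
from h import *
np.set_printoptions(precision=4,suppress=True)
T=toolT(); p=cap('wrist'); print(T[:3,3],obs()['contact_force'])
print('hole',T@np.array([-55,0,11,1])); go(391.6,-334.4,66,2.899)
a=p['frame'][280:360,230:340]; save(p,'w14',cv2.resize(a,None,fx=5,fy=5,interpolation=cv2.INTER_CUBIC))
E
```

```text
[ 391.4041 -334.8033   77.5161] [-0.0554 -0.4675 -0.4727]
hole [ 444.8021 -348.0284   66.5729    1.    ]
shift [0.0001 0.0065 0.1455] turn [-0.0001  0.0002 -0.    ]
```

View pics/w14.png

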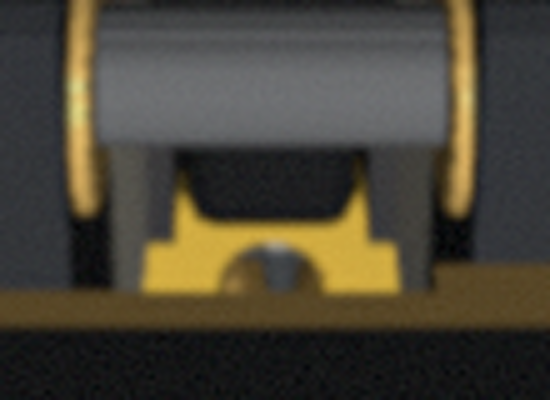

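Call:
step_arm(series="1 0 0.004 0.04 0 0 0;1 0 0.004 0.08 0 0 0;1 0 0.004 0.12 0 0 0;1 0 0.004 0.145 0 0 0;1 0 0.004 0.145 0 0 0;1 0 0.004 0.145 0 0 0")

```text
time: 45.85
tool_pos: [391.1, -334.2, 65.1]
tcp_rot: [3.141, -0.0, 2.899]
contact_force: [-0.1, 1.3, -0.5]
grip_width: 15.9
finger_force: 30.0
```

Call:
step_arm(series="1 0 0 0.03 0 0 0;1 0 0 0.06 0 0 0;1 0 0 0.09 0 0 0;1 0 0 0.115 0 0 0;1 0 0 0.13 0 0 0;1 0 0 0.13 0 0 0;1 0 0 0.13 0 0 0")

```text
time: 46.55
tool_pos: [391.1, -334.2, 54.8]
tcp_rot: [3.142, 0.0, 2.899]
contact_force: [0.6, 0.3, -1.0]
grip_width: 15.7
finger_force: 30.0
```

Call:
step_arm(series="1 0 0 0.015 0 0 0;1 0 0 0.015 0 0 0;-0.3 0 0 0.015 0 0 0;-0.3 0 0 0.015 0 0 0;-0.3 0 0 0.015 0 0 0;-0.3 0 0 0.015 0 0 0;-0.3 0 0 0.015 0 0 0;-0.3 0 0 -0.2 0 0 0;-0.3 0 0 -0.6 0 0 0;-0.3 0 0 -1 0 0 0;-0.3 0 0 -1 0 0 0;-0.3 0 0 -1 0 0 0")

```text
time: 47.75
tool_pos: [391.2, -334.3, 135.1]
tcp_rot: [-3.141, 0.001, 2.899]
contact_force: [-0.7, -0.0, -0.3]
grip_width: 59.7
finger_force: 0.0
```

Call:
step_arm(series="-0.3 0 0 -1 0 0 0;-0.3 0 0 -1 0 0 0;-0.3 0 0 -1 0 0 0;-0.3 0 0 -1 0 0 0")

```text
time: 48.15
tool_pos: [390.7, -333.8, 213.7]
tcp_rot: [3.141, -0.001, 2.899]
contact_force: [-0.2, 0.5, -0.1]
grip_width: 59.6
finger_force: 0.0
```

Call:
step_arm(series="-0.3 0 0 -0.8 0 0 0;-0.3 0 0 -0.8 0 0 0;-0.3 0 0 -0.8 0 0 0;-0.3 0 0 -0.8 0 0 0")

```text
time: 48.55
tool_pos: [390.5, -333.5, 276.3]
tcp_rot: [3.139, -0.003, 2.899]
contact_force: [-0.1, 0.3, -0.9]
grip_width: 59.6
finger_force: 0.0
```

```bash
python3 - <<'E'
from h import *
np.set_printoptions(precision=3,suppress=True)
p=cap('wrist'); save(p,'w15'); print(obs()['tool_pos'])
C=cloud(p); X,Y,Z=C[...,0],C[...,1],C[...,2]; f=p['frame'].astype(int)
m=(p['depth']>0)&(f[...,0]>140)&(f[...,0]-f[...,2]>80)&(abs(Z-48)<5)&(abs(X-410)<70)&(abs(Y+338)<45)
n,l,s,_=cv2.connectedComponentsWithStats(m.astype(np.uint8)); i=1+np.argmax(s[1:,4]); m=l==i
q=C[m]; print('plate',m.sum(),np.median(q[:,2]),np.linalg.lstsq(np.c_[q[:,:2]-q[:,:2].mean(0),np.ones(len(q))],q[:,2],rcond=None)[0],cv2.minAreaRect(q[:,:2].astype(np.float32)))
for c in ((449,-296),(495.2,-360.3),(424,-395)):
    try: print(griptop(p,c,104))
    except Exception as e: print('x')
for t,z in (('guard_hole',43),('guard_tail',43)):
    for r in models.pinpoint(p,t)[:2]: print(t,r,atz(p,r['position'],z))
E
```

```text
[ 390.349 -333.395  276.077]
plate 2798 47.85665557403479 [-0.003  0.    47.849] ((417.4036865234375, -341.0068054199219), (50.47003173828125, 110.17312622070312), 75.2119140625)
(np.int64(452), np.float64(103.578835425931), ((448.5083923339844, -297.1945495605469), (23.37189483642578, 23.49749183654785), 78.22018432617188))
(np.int64(224), np.float64(103.53647723475484), ((487.80828857421875, -359.7908630371094), (25.668731689453125, 13.68358325958252), 73.62683868408203))
(np.int64(462), np.float64(103.63991841089035), ((424.275390625, -395.84832763671875), (24.119213104248047, 24.423969268798828), 11.710282325744629))
guard_hole {'position': [282.5, 222.7], 'p': 0.9} [ 447.64  -349.439   43.   ]
guard_hole {'position': [227.0, 348.0], 'p': 0.55} [ 617.063 -475.965   43.   ]
guard_tail {'position': [282.8, 165.8], 'p': 0.84} [ 376.437 -331.301   43.   ]
```

View pics/w15.png

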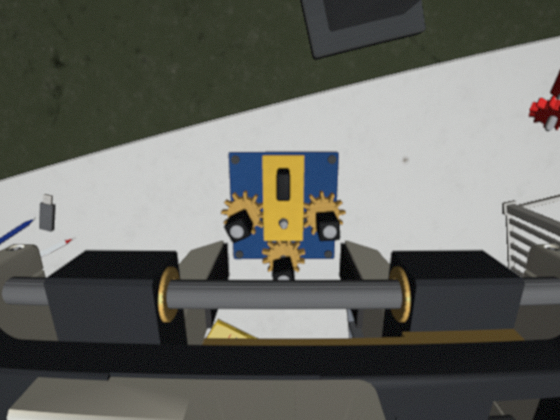

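The picture shows the guard fitted with the pin through its hole (about 283,223) and its tail on the rest. The plate is level with its top at 47.9 mm, and all three gear grips are home with tops at 103.6 mm.

```bash
python3 -c "
from plant import order; print(order.close_job())"
```

```text
the job is handed in; nothing more can be done
None
```

The job is handed in: all three gears are meshed and home in their bushings, and the guard is back flat over the pin and rest; the last camera check agreed, but no verdict came back.

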